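# Fit pad spacers to brake calipers by feel and shut the parts box

### The arm

A 7-joint arm with a two-finger parallel gripper is mounted at the origin on the work surface. World frame = base frame: x ahead of the robot, y to its left, z up, the work surface at z = 0. Lengths are in m, angles in rad, forces in N, time in s.
With the tool pointing down it reaches from about 0.4 to 0.925 m from the base axis. Payload 4.1 kg.
Tool frame: the origin (TCP) lies at the very end of the fingers, on their centre line; the grasp point (between the pads) lies 19 mm behind it; z points along the fingers, y is the direction in which the jaws open and shut (so a half turn about z gives the same grasp; the last joint's range is limited). The gripper opens to 85 mm and grips with 20 to 120 N. Pads are 22 mm wide; open, the fingers measure 114 mm over their backs; the gripper's body (76 mm by 85 mm) begins 54 mm behind the grasp point. The pads swing forward as they close: fully open they stand 13 mm farther back than shut.
Start: joints at [-1.312, 0.398, 0.045, 1.537, -0.019, 1.207, -0.051], TCP at [0.228, 0.609, 0.231] pointing down, gripper open.
Joint ranges: [-2.82, 2.82], [-0.49, 2.23], [-1.37, 1.46], [0, 2.46], [-1.36, 4.5], [0.23, 2], [-2.94, 2.94]. Speed limits (rad/s): [2.57, 2.57, 3.14, 3.14, 3.14, 3.14, 3.14].

### API

Orientations are given as a rotation vector (axis times angle).
In Python, from bench import status, vision, order gives the robot as it stands.
- The arm moves only by the tool servo_tool, never from a script. Its argument "deltas" is a list of rows, each a list of 7 numbers: the turn, a rotation vector about the tool's x, y, z in rad, then the shift along the tool's x, y, z in cm, then the gripper command: -1 is shut, 1 is fully open, values between are in proportion. A call has 1 to 10 rows; each row shifts and turns the commanded pose from where the row before left it, along the tool's axes as they then stand; what a row does not reach is not made up. A row lasts 1/10 s, in which the tool goes at most 50 mm and 8.59 degrees, less where a joint would pass 70% of its speed; a pose out of reach is approached as far as the arm can. A call is refused whole if a number of a shift passes 5 or a number of a turn 0.15, either way. A call with a gripper value outside its range is refused whole. The fingers move at their own pace and stop on an object; the grip force is fixed at half the most. Time passes only in rows, so rows that do not move let the fingers close. It gives the time, the measured TCP pose, the force and the opening at its end, in the units of the state.
- status.get_obs(): the state, without advancing time (a new reading comes with each control period).
- vision.grab_frame(name): name is "scene" or "top" or "wrist"; returns the picture (480x640x3 uint8, blue, green, red); there is no depth.
- vision.calibration(name): a dict with "fx", "fy", "cx", "cy" (pixels), "k1" (the pictures are not rectified: a ray, as slopes to the right and down, at radius r is drawn at 1 + k1 r^2 times it, then the intrinsics apply), "rvec" (rotation vector, rad) and "tvec" (3), from world to camera coordinates, as OpenCV has them. Camera axes: x right, y down, z forward; pixel columns grow to the right and rows downward; lengths in m; the calibration is good to about 2 mm. A picture is of the moment at which its call begins: read the wrist's pose just before it. calibration takes no time and is no camera call; for the wrist camera it gives the pose at the moment of the call.
- order.hand_in(): hands the job in, once; it reports no verdict.
Trained networks look in the newest picture that a camera, given by its name, has taken for a name from the list of things; names that differ only in an ending like _2 or _b are one class to them, and where a whole thing is asked for, a point or a joint stands for the part that bears it (a point fixed in the world has none). Each returns a list of dicts, best first, with "conf" (0 to 1); they miss things now and then, are a little off and sometimes report something else, mostly with a low value. They report only what shows in the picture. A call takes as long as a camera call. They do not tell look-alikes from the thing itself.
- vision.find_in(camera, target): "position" ([x, y, z] in m, in the coordinates of the camera as it stood for that picture, good to about 4 mm: the middle of the surface that is visible of it).
- vision.outline_of(camera, target): "mask" (480x640 bool, what is visible of it).
- vision.landmark_of(camera, target): "position" ([x, y, z] in m, in the coordinates of the camera as it stood for that picture, good to about 4 mm: a listed point, or the origin of a listed thing).
The state is a dict: "clock": time; "q": joint angles; "joint_vel": joint speeds; "joint_efforts": joint torques, N m; "eef_pos": TCP position; "tcp_rot": TCP orientation; "wrist_force": force on the tool from outside, world axes, zero at the start; "wrist_torque": the same for the moment, N m; "opening": finger opening in m.
Only numpy, scipy, OpenCV 4.12 (cv2) and the standard library are available. Lean on these libraries where they do the work, as an engineer would, in place of code of your own. Each camera call takes 0.05 s, during which the arm holds its last target. There are 200 camera calls.

### The job

The brake calipers parked on the studs of the service plate are going into storage: slide one pad spacer fully home (flange against the caliper) between the pads of every caliper without lifting it off its studs, in each the spacer that its pads grip - the thick one where it goes in without forcing, the thin one where the thick one jams. Lay the spacers left over in the open well of the parts box and push its sliding cover shut until the spring catch clicks up behind it. Leave the bottle and the jar where they are.

Things in the scene. Friction and masses are not known exactly. Their poses are not given: they have to be found in the camera images.
- plate: Fixed aluminium service plate, 175 x 350 x 12 mm, flat on the bench. Origin: centre of its underside; its top face is at 12 mm. Its +x points away from the robot, +y along the row of calipers. Four caliper places, at plate x = +30, y = -120, -40, +40, +120 mm; three or all four are occupied. At each, two studs 6 mm thick, 20 mm high.
- cover_lip (a point): Centre of the upright lip (8 mm thick along the slide, 80 mm wide, 22 mm high) that stands on the middle of the steel sliding cover (148 x 132 x 4 mm). This point is 59 mm above the bench and 11 mm above the cover's upper face. Its x is the box's x.
- cover (a joint): Slide of the cover along the box's +x, m: 0 = open, over the decked half; 0.147 to 0.151 = shut over the well. Friction about 4 N. It starts at 0 to 0.012.
- catch (a joint): Height of the brass spring catch in the middle of the deck, m: about 0 while the cover lies on it, 0.006 once it has sprung up behind the cover's trailing edge (the click, at cover 0.147) and locks it.
- parts_box: Fixed red steel box, 300 mm long (x), 140 mm wide (y), walls 42 mm high, steel guide lips on both long sides up to 54 mm. Origin: centre of its underside. The -x half (nearer the robot) is decked over; the +x half is an open well: inside x = +5 to +145, y = -65 to +65 mm, floor at 5 mm. The cover's underside is at 44 mm.
- fluid_c (a point): Bystander: white plastic bottle, 52 mm diameter, 110 mm high. This point: half-way up.
- grease_c (a point): Bystander: small jar, 64 mm diameter, 60 mm high. This point: half-way up.
- caliper_1: Dark disc-brake caliper, 360 g, parked on two upright studs of the plate (None if absent): 52 mm long (x), 62 wide (y), 40 to 50 high; an ear on a stud at each end of its +y half (to x = +-46, y = 21 to 39, 20 high). Origin: centre of its underside, on the plate, under its slot. The slot runs along x; a spacer enters from the -x end towards +x, lying on the plate. The pads' gap (2.6 or 6.6 mm) must be felt.
- caliper_1_pad_l (a joint): Outward shift of the +y pad of caliper_1, m: 0 free, about 0.0006 with a spacer gripped. Both pads are sprung, giving 2 mm each (0.8 N + 1 N/mm), faces 36 mm long, lead-ins flaring 3.3 mm a side from x = -18 to -27 mm. A spacer 1.4 mm over the free gap drags a few N; one too thick jams in the lead-in, over 8 N with over 30 mm to go; one too thin is loose.
- caliper_2: Dark disc-brake caliper, 360 g, parked on two upright studs of the plate (None if absent): 52 mm long (x), 62 wide (y), 40 to 50 high; an ear on a stud at each end of its +y half (to x = +-46, y = 21 to 39, 20 high). Origin: centre of its underside, on the plate, under its slot. The slot runs along x; a spacer enters from the -x end towards +x, lying on the plate. The pads' gap (2.6 or 6.6 mm) must be felt.
- caliper_2_pad_l (a joint): Outward shift of the +y pad of caliper_2, m: 0 free, about 0.0006 with a spacer gripped. Both pads are sprung, giving 2 mm each (0.8 N + 1 N/mm), faces 36 mm long, lead-ins flaring 3.3 mm a side from x = -18 to -27 mm. A spacer 1.4 mm over the free gap drags a few N; one too thick jams in the lead-in, over 8 N with over 30 mm to go; one too thin is loose.
- caliper_3: Dark disc-brake caliper, 360 g, parked on two upright studs of the plate (None if absent): 52 mm long (x), 62 wide (y), 40 to 50 high; an ear on a stud at each end of its +y half (to x = +-46, y = 21 to 39, 20 high). Origin: centre of its underside, on the plate, under its slot. The slot runs along x; a spacer enters from the -x end towards +x, lying on the plate. The pads' gap (2.6 or 6.6 mm) must be felt.
- caliper_3_pad_l (a joint): Outward shift of the +y pad of caliper_3, m: 0 free, about 0.0006 with a spacer gripped. Both pads are sprung, giving 2 mm each (0.8 N + 1 N/mm), faces 36 mm long, lead-ins flaring 3.3 mm a side from x = -18 to -27 mm. A spacer 1.4 mm over the free gap drags a few N; one too thick jams in the lead-in, over 8 N with over 30 mm to go; one too thin is loose.
- caliper_4: Dark disc-brake caliper, 360 g, parked on two upright studs of the plate (None if absent): 52 mm long (x), 62 wide (y), 40 to 50 high; an ear on a stud at each end of its +y half (to x = +-46, y = 21 to 39, 20 high). Origin: centre of its underside, on the plate, under its slot. The slot runs along x; a spacer enters from the -x end towards +x, lying on the plate. The pads' gap (2.6 or 6.6 mm) must be felt.
- caliper_4_pad_l (a joint): Outward shift of the +y pad of caliper_4, m: 0 free, about 0.0006 with a spacer gripped. Both pads are sprung, giving 2 mm each (0.8 N + 1 N/mm), faces 36 mm long, lead-ins flaring 3.3 mm a side from x = -18 to -27 mm. A spacer 1.4 mm over the free gap drags a few N; one too thick jams in the lead-in, over 8 N with over 30 mm to go; one too thin is loose.
- thin_1_grip (a point): Thin grey plastic pad spacer, 40-85 g, blade on edge. This point: on its centre line, 12 mm above its underside; x points to the tip. Handle 18 mm wide (y), 24 high, x = -20 to +45; stop flange 34 wide, +45 to +49; blade 4 mm thick, 22 high, round nose ending at +99 mm. Home: flange on the caliper's end face, this point at x = -75, y = 0, z = +12 mm in the caliper's frame.
- thin_2_grip (a point): Thin grey plastic pad spacer, 40-85 g, blade on edge. This point: on its centre line, 12 mm above its underside; x points to the tip. Handle 18 mm wide (y), 24 high, x = -20 to +45; stop flange 34 wide, +45 to +49; blade 4 mm thick, 22 high, round nose ending at +99 mm. Home: flange on the caliper's end face, this point at x = -75, y = 0, z = +12 mm in the caliper's frame.
- thin_3_grip (a point): Thin grey plastic pad spacer, 40-85 g, blade on edge. This point: on its centre line, 12 mm above its underside; x points to the tip. Handle 18 mm wide (y), 24 high, x = -20 to +45; stop flange 34 wide, +45 to +49; blade 4 mm thick, 22 high, round nose ending at +99 mm. Home: flange on the caliper's end face, this point at x = -75, y = 0, z = +12 mm in the caliper's frame.
- thick_1_grip (a point): Thick grey plastic pad spacer, 40-85 g, blade on edge. This point: on its centre line, 12 mm above its underside; x points to the tip. Handle 18 mm wide (y), 24 high, x = -20 to +45; stop flange 34 wide, +45 to +49; blade 8 mm thick, 22 high, round nose ending at +101 mm. Home: flange on the caliper's end face, this point at x = -75, y = 0, z = +12 mm in the caliper's frame.
- thick_2_grip (a point): Thick grey plastic pad spacer, 40-85 g, blade on edge. This point: on its centre line, 12 mm above its underside; x points to the tip. Handle 18 mm wide (y), 24 high, x = -20 to +45; stop flange 34 wide, +45 to +49; blade 8 mm thick, 22 high, round nose ending at +101 mm. Home: flange on the caliper's end face, this point at x = -75, y = 0, z = +12 mm in the caliper's frame.
Not all that is in view belongs to the job. What is shaped like the part that bears thin_3_grip but green is not meant. Leave any orange look-alike of the part that bears thick_2_grip alone.

How it is judged:
By the outcome, as a careful person would: the job done as asked, in the order asked, and still so for the second after the job is handed in, with the robot touching nothing.
Of caliper_1, caliper_2, caliper_3, caliper_4 only 3 to 4 are there at a start; the rules pass over those that are not, and their reading is None.
At some moment in a run one of thin_1, thin_2, thin_3, thick_1, thick_2 may be knocked a few centimetres aside while the robot is not near it.
Once in a run the grip may slacken for a moment while it holds something.
It also fails if it takes over 200 s, if anything falls off the work surface, if the arm or the gripper's body presses on something with over 40 N, if the wrist force passes 120 N, or if a joint passes its speed limit or range.

## Working session

There is one attempt and no reset: what is moved stays moved. The work goes in short steps, Python scripts to look and compute and a tool call to move; the robot and the scene stay as the last step left them, time stands still between calls to the robot, and variables do not carry over. Pictures are saved under pics/ and viewed, about 12 in all and at most 16, crops included, and the job is handed in when it is done.

Besides the shell and the picture viewer there is one more tool, called after "Request:" as name([rows], argument=value, ...), one row to a line, values as JSON. servo_tool: Moves the arm, as the interface text tells. Its arguments: {"type":"object","properties":{"deltas":{"type":"array","items":{"type":"array","items":{"type":"number"}}}},"required":["deltas"]}

```bash
ls; mkdir -p pics
cat > h.py <<'E'
import numpy as np, cv2, sys
from scipy.spatial.transform import Rotation as R
from bench import status, vision, order
def snap(cam,fn=None):
    im=vision.grab_frame(cam)
    if fn: cv2.imwrite('pics/'+fn,im)
    return im
def cal(cam):
    c=vision.calibration(cam); return c,R.from_rotvec(c['rvec']).as_matrix(),np.array(c['tvec'])
def c2w(cam,p,C=None):
    c,Rm,t=C or cal(cam); return Rm.T@(np.array(p)-t)
def pix(cam,P,C=None):
    c,Rm,t=C or cal(cam); q=Rm@np.array(P)+t; a=q[:2]/q[2]; a=a*(1+c['k1']*(a@a)); return np.array([c['fx']*a[0]+c['cx'],c['fy']*a[1]+c['cy']])
def ray(cam,uv,z,C=None):
    c,Rm,t=C or cal(cam); d=np.array([(uv[0]-c['cx'])/c['fx'],(uv[1]-c['cy'])/c['fy']]); a=d.copy()
    for _ in range(20): a=d/(1+c['k1']*(a@a))
    v=Rm.T@np.array([a[0],a[1],1]); o=-Rm.T@t; return o+v*(z-o[2])/v[2]
def st():
    o=status.get_obs(); print('t',round(o['clock'],2),'p',np.round(o['eef_pos'],4),'r',np.round(o['tcp_rot'],3),'F',np.round(o['wrist_force'],1),'op',round(o['opening'],4)); return o
E
python3 - <<'E'
from h import *
o=st()
print(R.from_rotvec(o['tcp_rot']).as_matrix().round(3))
for cam in ['top','scene']:
    snap(cam,cam+'0.png'); C=cal(cam); print(cam,'campos',(-C[1].T@C[2]).round(3))
    for n in ['plate','parts_box','caliper_1','thin_1_grip','thick_1_grip','cover_lip','fluid_c','grease_c']:
        for d in vision.landmark_of(cam,n):
            w=c2w(cam,d['position'],C); print(n,round(d['conf'],2),w.round(3),pix(cam,w,C).round(0))
E
```

```text
pics
t 0.0 p [0.2274 0.6083 0.2303] r [-5.590e-01 -3.091e+00  3.000e-03] F [ 0.3 -0.4 -0.1] op 0.0857
[[-0.937  0.35  -0.001]
 [ 0.35   0.937 -0.002]
 [-0.    -0.002 -1.   ]]
top campos [ 0.363 -0.012  1.201]
plate 0.57 [ 0.554 -0.239 -0.001] [432. 221.]
parts_box 0.91 [0.559 0.327 0.001] [158. 212.]
caliper_1 0.93 [ 0.541 -0.367  0.009] [496. 228.]
caliper_1 0.93 [ 0.615 -0.134  0.012] [382. 189.]
caliper_1 0.69 [ 0.595 -0.21   0.015] [420. 200.]
caliper_1 0.68 [ 0.567 -0.293  0.011] [460. 214.]
thin_1_grip 0.95 [0.566 0.131 0.015] [253. 209.]
thick_1_grip 0.91 [0.438 0.152 0.013] [240. 272.]
cover_lip 0.68 [0.491 0.327 0.058] [148. 241.]
fluid_c 0.81 [ 0.758 -0.044  0.055] [341. 114.]
grease_c 0.7 [0.749 0.148 0.028] [248. 121.]
scene campos [0.805 0.511 1.015]
plate 0.89 [ 0.558 -0.241  0.001] [257. 194.]
plate 0.68 [ 0.755 -0.04   0.05 ] [208. 286.]
parts_box 0.8 [ 0.56   0.32  -0.001] [383. 406.]
caliper_1 0.71 [ 0.597 -0.216  0.01 ] [246. 206.]
caliper_1 0.64 [ 0.618 -0.134  0.01 ] [252. 235.]
caliper_1 0.63 [ 0.547 -0.365  0.014] [239. 154.]
caliper_1 0.61 [ 0.566 -0.292  0.009] [244. 178.]
thin_1_grip 0.77 [0.566 0.13  0.011] [330. 321.]
thick_1_grip 0.81 [0.437 0.153 0.012] [390. 303.]
cover_lip 0.58 [0.489 0.331 0.057] [423. 383.]
cover_lip 0.23 [ 0.557 -0.24  -0.001] [257. 195.]
fluid_c 0.65 [ 0.757 -0.04   0.052] [207. 286.]
fluid_c 0.59 [0.564 0.044 0.01 ] [311. 288.]
grease_c 0.94 [0.752 0.152 0.03 ] [249. 370.]
```

View pics/top0.png

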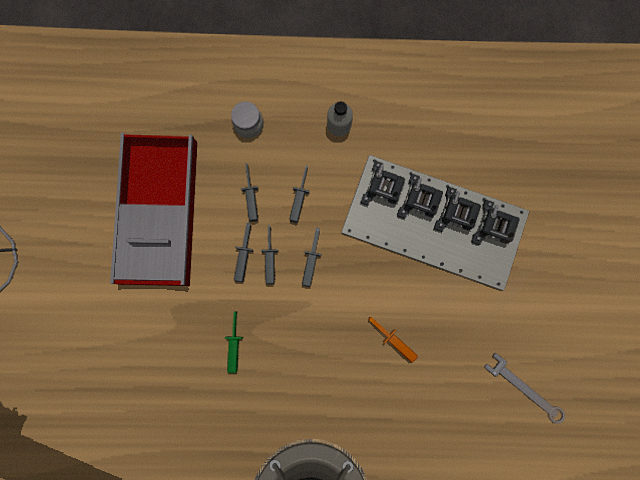

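View pics/scene0.png

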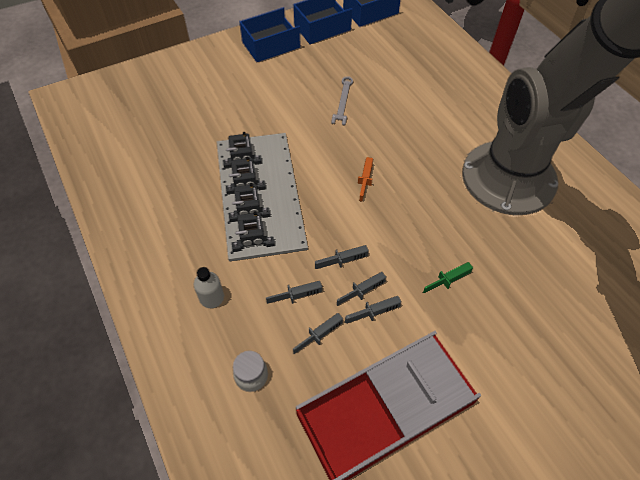

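Scene: four calipers at top-image pixels (383,187), (421,200), (459,213), (497,227). The box is at (155,212), the bottle at (340,118) and the jar at (247,121). The five grey spacers are at (250,193), (300,195), (243,253), (269,256) and (312,257). Look-alikes to leave are the green one (233,342), the orange one (392,340) and the wrench (525,388). I'll check the blades in one close crop.

```bash
cat >> h.py <<'E'
def spacers(cam='top',verbose=True):
    """grey spacers seen by cam: grip point (world xy), yaw, blade px width"""
    C=cal(cam); out=[]
    for n in ['thin_1_grip','thick_1_grip']:
        for d in vision.landmark_of(cam,n):
            w=c2w(cam,d['position'],C); out.append((n[:5],round(d['conf'],2),w.round(3),pix(cam,w,C).round(0)))
    for o in out:
        if verbose: print(*o)
    return out
E
python3 - <<'E'
from h import *
im=snap('top'); 
cv2.imwrite('pics/crop1.png',cv2.resize(im[150:300,225:335],None,fx=5,fy=5,interpolation=cv2.INTER_CUBIC)[:,:][:, :])
cv2.imwrite('pics/crop1.png',cv2.resize(im[155:295,228:328],None,fx=4.2,fy=4.2,interpolation=cv2.INTER_CUBIC))
C=cal('top');print({k:C[0][k] for k in('fx','k1','cx')})
for n in ['thin_1_grip','thick_1_grip']:
    for f in (vision.outline_of,):
        for d in f('top',n):
            m=d['mask']; ys,xs=np.nonzero(m); P=np.array([ray('top',(x,y),.015,C)[:2] for x,y in zip(xs,ys)])
            c=P.mean(0); u,s,vt=np.linalg.svd(P-c,full_matrices=False); v=vt[0]*np.sign(vt[0][0])
            print(n,round(d['conf'],2),len(xs),c.round(3),'yaw',round(np.arctan2(v[1],v[0]),3),'bgr',im[m].mean(0).round())
spacers()
o=status.get_obs(); c=cal('wrist'); Rt=R.from_rotvec(o['tcp_rot']).as_matrix()
print('wrist cam in tool',(Rt.T@(-c[1].T@c[2]-o['eef_pos'])).round(3)); print((Rt.T@c[1].T).round(2), c[0]['fx'])
E
```

```text
{'fx': 586.1789186974415, 'k1': 0.05767094827935405, 'cx': 330.20590082838254}
thin_1_grip 0.62 475 [0.589 0.136] yaw 0.16 bgr [65. 70. 71.]
thick_1_grip 0.79 505 [0.469 0.147] yaw -0.137 bgr [66. 68. 68.]
thin_ 0.92 [0.565 0.131 0.013] [253. 210.]
thick 0.79 [0.437 0.153 0.012] [240. 272.]
wrist cam in tool [ 0.083  0.    -0.143]
[[ 0.   -0.95 -0.32]
 [ 1.    0.   -0.  ]
 [ 0.   -0.32  0.95]] 363.10640129324355
```

View pics/crop1.png

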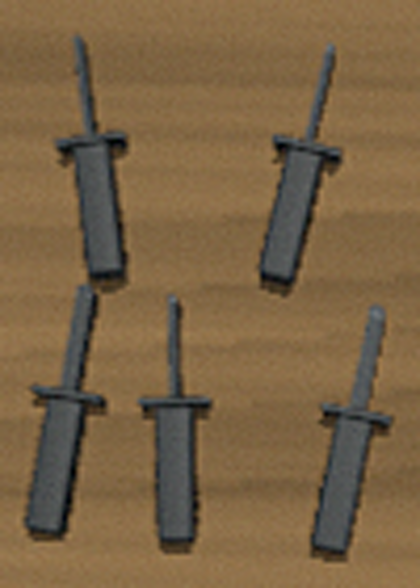

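Blades in the crop: thick ones are bottom-left (px 243,253) and bottom-right (312,257), the other three are thin. I'll turn the tool so the camera faces forward, and measure the blobs.

Request:
servo_tool([
  [0,0,0.146,0,0,0,-0.1],
  [0,0,0.146,0,0,0,-0.1],
  [0,0,0.146,0,0,0,-0.1],
  [0,0,0.146,0,0,0,-0.1],
  [0,0,0.146,0,0,0,-0.1],
  [0,0,0.146,0,0,0,-0.1],
  [0,0,0.146,0,0,0,-0.1],
  [0,0,0.146,0,0,0,-0.1],
  [0,0,0.146,0,0,0,-0.1],
  [0,0,0.146,0,0,0,-0.1],
])

```text
clock: 2.15
eef_pos: [0.2275, 0.6089, 0.2314]
tcp_rot: [-2.484, -1.924, -0.0]
wrist_force: [0.2, -0.7, -0.5]
opening: 0.0383
```

Request:
servo_tool([
  [0,0,0.146,0,0,0,-0.1],
  [0,0,0.146,0,0,0,-0.1],
  [0,0,0.146,0,0,0,-0.1],
  [0,0,0.146,0,0,0,-0.1],
  [0,0,0.146,0,0,0,-0.1],
  [0,0,0.146,0,0,0,-0.1],
  [0,0,0.146,0,0,0,-0.1],
  [0,0,0.146,0,0,0,-0.1],
  [0,0,0.146,0,0,0,-0.1],
  [0,0,0.146,0,0,0,-0.1],
])

```text
clock: 3.15
eef_pos: [0.2274, 0.609, 0.2314]
tcp_rot: [-3.133, 0.223, 0.0]
wrist_force: [0.1, 0.2, 0.3]
opening: 0.0385
```

```bash
cat >> h.py <<'E'
def blobs(zr=.015,roi=((.38,-.03),(.72,.24))):
    """top-camera grey blobs -> list (grip xy, yaw, area, blade width mm)"""
    C=cal('top'); im=snap('top'); hsv=cv2.cvtColor(im,cv2.COLOR_BGR2HSV)
    m=((hsv[...,1]<70)&(hsv[...,2]<130)).astype(np.uint8)
    n,l,s,_=cv2.connectedComponentsWithStats(m); out=[]
    for i in range(1,n):
        if not 200<s[i,4]<1000: continue
        ys,xs=np.nonzero(l==i); P=np.array([ray('top',(x,y),zr,C)[:2] for x,y in zip(xs,ys)]); c=P.mean(0)
        if not (roi[0][0]<c[0]<roi[1][0] and roi[0][1]<c[1]<roi[1][1]): continue
        v=np.linalg.svd(P-c,full_matrices=False)[2][0]; 
        a=(P-c)@v; 
        if a.max()<-a.min(): v=-v; a=-a
        b=(P-c)@np.array([-v[1],v[0]]); L=a.max()-a.min(); k=(a>a.max()-.042)&(a<a.max()-.008)
        h=a<a.min()+.055; A=np.polyfit(a[h],b[h],1)
        g=c+v*(a.min()+.022); w=k.sum()*(2.0/1000)**2/.034*1e3
        out.append((g.round(4),round(np.arctan2(v[1],v[0]),3),s[i,4],round(L,3),round(w,1)))
        print(out[-1],pix('top',(*g,.02),C).round())
    return out
def go(xyz,yaw=None):
    """print tool-frame shift (cm) & z turn to a target tcp (tool down)"""
    o=st(); M=R.from_rotvec(o['tcp_rot']).as_matrix(); psi=np.arctan2(M[1,0],M[0,0]); 
    print('psi',round(psi,3),'tilt',M[:2,2].round(3))
    if yaw is not None:
        al=-((yaw-psi+np.pi)%(2*np.pi)-np.pi); print('turn z',round(al,3)); psi=yaw
    d=np.array(xyz)-o['eef_pos']; x=np.array([np.cos(psi),np.sin(psi)]); y=np.array([np.sin(psi),-np.cos(psi)])
    print('after-turn shift cm', (100*np.array([d[:2]@x,d[:2]@y,-d[2]])).round(2))
E
python3 - <<'E'
from h import *
b=blobs()
go((.46,.03,.23))
print(status.get_obs()['q'])
E
```

```text
(array([0.564 , 0.1339]), np.float64(0.154), np.int32(375), np.float64(0.122), np.float64(4.5)) [251. 210.]
(array([0.5646, 0.0445]), np.float64(-0.208), np.int32(362), np.float64(0.121), np.float64(4.4)) [295. 211.]
(array([0.4404, 0.1531]), np.float64(-0.136), np.int32(432), np.float64(0.12), np.float64(8.7)) [239. 270.]
(array([0.4382, 0.0937]), np.float64(0.045), np.int32(386), np.float64(0.118), np.float64(5.2)) [269. 272.]
(array([0.4342, 0.0159]), np.float64(-0.181), np.int32(414), np.float64(0.122), np.float64(7.8)) [308. 275.]
t 3.2 p [0.2274 0.609  0.2313] r [ 3.133 -0.228  0.   ] F [ 0.1 -0.3  0.9] op 0.0387
psi -0.145 tilt [ 0. -0.]
after-turn shift cm [31.4  53.92  0.13]
[-1.72028879  0.46257738  0.62374531  1.54842812 -0.28090976  1.22156154
 -2.76583706]
```

Request:
servo_tool([
  [0,0,0,2.08,3.98,0,-0.1],
  [0,0,0,2.08,3.98,0,-0.1],
  [0,0,0,2.08,3.98,0,-0.1],
  [0,0,0,2.08,3.98,0,-0.1],
  [0,0,0,2.08,3.98,0,-0.1],
  [0,0,0,2.08,3.98,0,-0.1],
  [0,0,0,2.08,3.98,0,-0.1],
])

```text
clock: 3.9
eef_pos: [0.3345, 0.3114, 0.2315]
tcp_rot: [-3.134, 0.209, -0.0]
wrist_force: [0.4, -0.1, 0.9]
opening: 0.038
```

Request:
servo_tool([
  [0,0,0,2.08,3.98,0,-0.1],
  [0,0,0,2.08,3.98,0,-0.1],
  [0,0,0,2.08,3.98,0,-0.1],
  [0,0,0,2.08,3.98,0,-0.1],
  [0,0,0,2.08,3.98,0,-0.1],
  [0,0,0,2.08,3.98,0,-0.1],
  [0,0,0,2.08,3.98,0,-0.1],
  [0,0,0.036,0,0,3,-0.1],
  [0,0,0,0,0,3,-0.1],
  [0,0,0,0,0,0,-0.1],
])

```text
clock: 4.9
eef_pos: [0.4376, 0.0162, 0.1685]
tcp_rot: [3.125, -0.27, -0.01]
wrist_force: [-0.6, -0.9, -0.0]
opening: 0.0386
```

Run:
```python
from h import *
b=blobs()
go((.4342,.0159,.003),-.181)
snap('wrist','w1.png'); C=cal('wrist')
for g,y,*_ in b: print(pix('wrist',(*g,.024),C).round(), pix('wrist',(g[0]+.1*np.cos(y),g[1]+.1*np.sin(y),.022),C).round())
o=status.get_obs();print('tcp px',pix('wrist',o['eef_pos'],C).round(),o['q'].round(2))
```

```text
(array([0.5638, 0.1338]), np.float64(0.155), np.int32(387), np.float64(0.122), np.float64(4.8)) [251. 210.]
(array([0.4404, 0.1532]), np.float64(-0.137), np.int32(439), np.float64(0.12), np.float64(8.9)) [239. 270.]
t 4.95 p [0.4392 0.0165 0.1704] r [ 3.127 -0.27  -0.005] F [-0.  -0.1  0.3] op 0.0384
psi -0.172 tilt [-0.003 -0.003]
turn z 0.009
after-turn shift cm [-0.48  0.15 16.74]
[136.  86.] [ 60. -76.]
[163. 246.] [141. 122.]
tcp px [322. 310.] [-1.21  0.19  1.19  2.1  -0.21  0.98 -1.64]
```

View pics/w1.png

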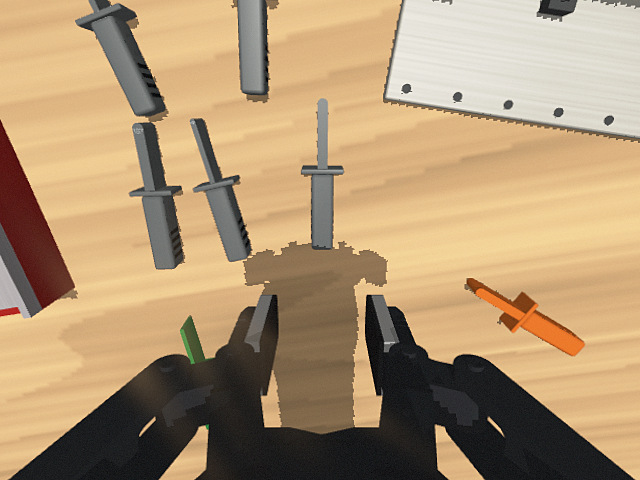

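The wrist picture shows the thick spacer centred at (322,210) and aligned with the jaws. The orange look-alike is well clear at (525,320). Descending and gripping.

Request:
servo_tool([
  [0,0,0.009,-0.48,0.15,3.5,-0.1],
  [0,0,0,0,0,3.5,-0.1],
  [0,0,0,0,0,3.5,-0.1],
  [0,0,0,0,0,3.5,-0.1],
  [0,0,0,0,0,1.6,-0.1],
  [0,0,0,0,0,1.0,-0.1],
  [0,0,0,0,0,0,-0.1],
  [0,0,0,0,0,0,-1],
  [0,0,0,0,0,0,-1],
  [0,0,0,0,0,0,-1],
])

```text
clock: 6.0
eef_pos: [0.4371, 0.0172, 0.007]
tcp_rot: [-3.127, 0.283, -0.005]
wrist_force: [-1.3, -0.0, 5.1]
opening: 0.0166
```

Request:
servo_tool([
  [0,0,0,0,0,0,-1],
  [0,0,0,0,0,0,-1],
])

```text
clock: 6.2
eef_pos: [0.4371, 0.0172, 0.007]
tcp_rot: [-3.127, 0.283, -0.005]
wrist_force: [-0.8, 0.6, 6.7]
opening: 0.017
```

Run:
```python
from h import *
C=cal('top'); snap('top')
pts=[]
for _ in range(3):
    snap('top'); pts.append([c2w('top',d['position'],C) for d in vision.landmark_of('top','caliper_1') if d['conf']>.4]); 
    p=vision.landmark_of('top','plate'); print([ (round(d['conf'],2),c2w('top',d['position'],C).round(4)) for d in p[:1]])
for p in pts: print(np.array(sorted(map(list,p),key=lambda a:a[1])).round(4).tolist())
C2=cal('scene')
for _ in range(2):
    snap('scene'); print(np.array(sorted([list(c2w('scene',d['position'],C2)) for d in vision.landmark_of('scene','caliper_1') if d['conf']>.4],key=lambda a:a[1])).round(4).tolist())
st()
```

```text
[(0.94, array([ 0.5504, -0.2412, -0.001 ]))]
[(0.78, array([ 0.5526, -0.2398, -0.0011]))]
[(0.67, array([ 0.5505, -0.2395,  0.    ]))]
[[0.5438, -0.371, 0.011], [0.5645, -0.2946, 0.0118], [0.6149, -0.136, 0.0109]]
[[0.5441, -0.3697, 0.013], [0.5662, -0.2919, 0.0105], [0.5911, -0.2157, 0.0144], [0.6202, -0.1365, 0.0091]]
[[0.5439, -0.3701, 0.0152], [0.5642, -0.2917, 0.0118], [0.5922, -0.2127, 0.0157], [0.6146, -0.1387, 0.0114]]
[[0.5435, -0.365, 0.0112], [0.5655, -0.2925, 0.0089], [0.5949, -0.2133, 0.0147], [0.619, -0.1376, 0.0126]]
[[0.5453, -0.3655, 0.0075], [0.5659, -0.2897, 0.0094], [0.5938, -0.2146, 0.0127], [0.6176, -0.1378, 0.0122]]
t 6.9 p [0.4372 0.0172 0.007 ] r [-3.127  0.283 -0.005] F [-0.6  0.3  6.1] op 0.0169
```

Request:
servo_tool([
  [0,0,0,0,0,-2,-1],
  [0,0,0,0,0,-2,-1],
  [0,0,0,0,0,-2,-1],
])

```text
clock: 7.2
eef_pos: [0.436, 0.0168, 0.0669]
tcp_rot: [-3.128, 0.284, -0.002]
wrist_force: [0.6, -0.1, -1.3]
opening: 0.0168
```

Run:
```python
from h import *
C=cal('top'); im=snap('top')
d=vision.outline_of('top','plate')[0]; print(d['conf'],d['mask'].sum())
cs,_=cv2.findContours(d['mask'].astype(np.uint8),cv2.RETR_EXTERNAL,cv2.CHAIN_APPROX_NONE); c=max(cs,key=len)[:,0]
P=np.array([ray('top',p,.012,C)[:2] for p in c]).astype(np.float32)
r=cv2.minAreaRect(P*1000); print(r)
# robust: fit the near (robot side) edge line, plate x<-60
v=np.array([np.cos(-.306),np.sin(-.306)]);n=np.array([-v[1],v[0]]);c0=np.array([.5513,-.242])
a=(P-c0)@v;b=(P-c0)@n; print('a',a.min(),a.max(),'b',b.min(),b.max())
k=(a<-.07)&(abs(b)<.15); print('near edge slope',np.polyfit(b[k],a[k],1))
for s in(1,-1):
    k=(s*b>.16)&(a<.06)&(a>-.07); print('side',s,np.polyfit(a[k],b[k],1))
o=st()
```

```text
0.71 9896
((549.4176025390625, -242.61599731445312), (350.564453125, 176.5338897705078), 71.42549133300781)
a -0.09184509170173825 0.08882569183370333 b -0.17638140441021394 0.17518179359641872
near edge slope [ 0.01861629 -0.08819153]
side 1 [-0.01493514  0.17281037]
side -1 [-0.00439932 -0.17477904]
t 7.3 p [0.438  0.0172 0.068 ] r [-3.126  0.283 -0.009] F [ 0.4 -0.6 -0.4] op 0.0166
```

```bash
cat >> h.py <<'E'
YAW=-.322; X=np.array([np.cos(YAW),np.sin(YAW)]); Y=np.array([-X[1],X[0]]); PC=np.array([.5495,-.2426])
CAL={i+1:PC+.03*X+(-.12+.08*i)*Y for i in range(4)}
def loc(i,p): d=np.array(p)[:2]-CAL[i]; return np.array([d@X,d@Y])
def tgt(i,x,y=0): return CAL[i]+x*X+y*Y
E
python3 - <<'E'
from h import *
go((*tgt(4,-.135),.068),YAW)
E
```

```text
t 7.3 p [0.438  0.0172 0.068 ] r [-3.126  0.283 -0.009] F [ 0.4 -0.6 -0.4] op 0.0166
psi -0.18 tilt [0.006 0.003]
turn z 0.142
after-turn shift cm [ 8.29  9.12 -0.  ]
```

Request:
servo_tool([
  [0,0,0.142,0,0,0,-1],
  [0,0,0,2.07,2.28,0,-1],
  [0,0,0,2.07,2.28,0,-1],
  [0,0,0,2.07,2.28,0,-1],
  [0,0,0,2.07,2.28,0,-1],
  [0,0,0,0,0,1.7,-1],
  [0,0,0,0,0,1.7,-1],
  [0,0,0,0,0,0,-1],
  [0,0,0,0,0,0,-1],
])

```text
clock: 8.2
eef_pos: [0.4849, -0.096, 0.0313]
tcp_rot: [-3.101, 0.505, 0.001]
wrist_force: [-0.5, -0.0, -1.4]
opening: 0.017
```

Run:
```python
from h import *
o=st(); C=cal('wrist'); snap('wrist','w2.png'); print(loc(4,o['eef_pos']))
for dx in(-.026,.026): print([pix('wrist',(*tgt(4,dx,dy),.05),C).round() for dy in(-.031,0,.031)])
print('tip',pix('wrist',(*(o['eef_pos'][:2]+.098*X),.035),C).round())
```

```text
t 8.2 p [ 0.4849 -0.096   0.0313] r [-3.101e+00  5.050e-01  1.000e-03] F [-0.5 -0.  -1.4] op 0.017
[-0.13769202 -0.00136109]
[array([423.,   6.]), array([317.,   7.]), array([212.,   6.])]
[array([ 445., -249.]), array([ 316., -248.]), array([ 188., -249.])]
tip [322.  65.]
```

View pics/w2.png

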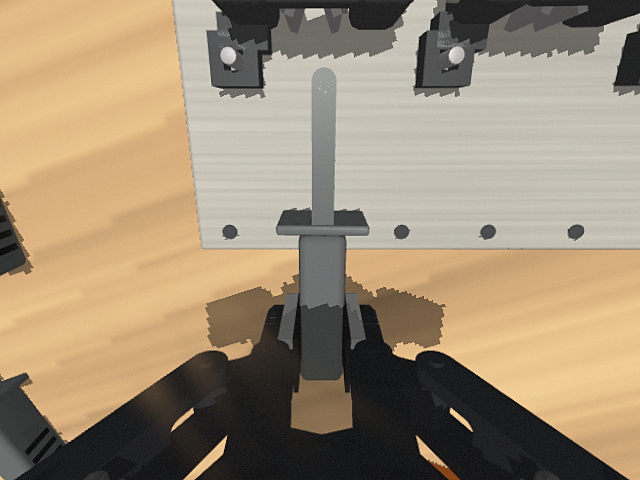

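The tip is at (323,70) and the stud heads are at (229,55) and (457,55), so the slot line is at about px 315. The blade is about 2.5 mm to the right of it. I'll shift left, lower and begin inserting.

Request:
servo_tool([
  [0,0,0,0,-0.25,0.5,-1],
  [0,0,0,0,0,0.5,-1],
  [0,0,0,0.5,0,0,-1],
  [0,0,0,0.5,0,0,-1],
  [0,0,0,0.5,0,0,-1],
  [0,0,0,0,0,0,-1],
])

```text
clock: 8.85
eef_pos: [0.5014, -0.099, 0.0216]
tcp_rot: [3.1, -0.505, 0.003]
wrist_force: [-0.6, -0.3, -0.6]
opening: 0.0168
```

Request:
servo_tool([
  [0,0,0,0.3,0,0,-1],
  [0,0,0,0.3,0,0,-1],
  [0,0,0,0,0,0,-1],
])

```text
clock: 9.15
eef_pos: [0.5063, -0.1006, 0.0214]
tcp_rot: [3.101, -0.505, 0.001]
wrist_force: [-0.2, -0.6, -1.5]
opening: 0.0164
```

Run:
```python
from h import *
o=st(); C=cal('wrist'); snap('wrist','w3.png'); print(loc(4,o['eef_pos']),o['wrist_torque'].round(2),C[0]['cx'],C[0]['fx'])
```

```text
t 9.15 p [ 0.5063 -0.1006  0.0214] r [ 3.101e+00 -5.050e-01  1.000e-03] F [-0.2 -0.6 -1.5] op 0.0164
[-0.11592575  0.0010218 ] [-0.04  0.01 -0.  ] 321.2626286397792 363.10640129324355
```

Request:
servo_tool([
  [0,0,0,0.3,0,0,-1],
  [0,0,0,0.3,0,0,-1],
  [0,0,0,0,0,0,-1],
])

```text
clock: 9.5
eef_pos: [0.5115, -0.1019, 0.0211]
tcp_rot: [-3.1, 0.504, 0.001]
wrist_force: [0.7, 0.7, -1.7]
opening: 0.0166
```

Request:
servo_tool([
  [0,0,0,0.2,0,0,-1],
  [0,0,0,0.2,0,0,-1],
  [0,0,0,0,0,0,-1],
])

```text
clock: 9.8
eef_pos: [0.5154, -0.1035, 0.0212]
tcp_rot: [-3.101, 0.505, 0.0]
wrist_force: [-1.2, 1.5, -1.5]
opening: 0.0166
```

Run:
```python
from h import *
o=st(); C=cal('wrist'); im=snap('wrist'); cv2.imwrite('pics/w3.png',im[0:300,160:520]); print(loc(4,o['eef_pos']),o['wrist_torque'].round(2))
```

```text
t 9.8 p [ 0.5154 -0.1035  0.0212] r [-3.101  0.505  0.   ] F [-1.2  1.5 -1.5] op 0.0166
[-0.10635969  0.00112548] [0.28 0.28 0.07]
```

View pics/w3.png

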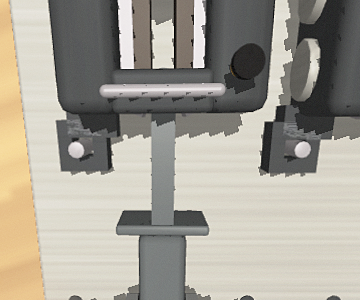

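Request:
servo_tool([
  [0,0,0,0.3,0,0,-1],
  [0,0,0,0.3,0,0,-1],
  [0,0,0,0,0,0,-1],
])

```text
clock: 10.15
eef_pos: [0.5218, -0.1057, 0.0214]
tcp_rot: [3.1, -0.505, 0.002]
wrist_force: [-0.3, 1.0, -2.1]
opening: 0.0164
```

Request:
servo_tool([
  [0,0,0,0.2,0,0,-1],
  [0,0,0,0.2,0,0,-1],
  [0,0,0,0,0,0,-1],
])

```text
clock: 10.45
eef_pos: [0.5252, -0.1069, 0.0213]
tcp_rot: [3.101, -0.505, 0.001]
wrist_force: [-0.4, 1.6, -1.3]
opening: 0.0165
```

Request:
servo_tool([
  [0,0,0,0.4,0,0,-1],
  [0,0,0,0.4,0,0,-1],
  [0,0,0,0.4,0,0,-1],
  [0,0,0,0,0,0,-1],
])

```text
clock: 10.85
eef_pos: [0.5373, -0.1109, 0.0214]
tcp_rot: [3.1, -0.505, 0.002]
wrist_force: [0.2, 0.5, -2.4]
opening: 0.0164
```

Request:
servo_tool([
  [0,0,0,0.4,0,0,-1],
  [0,0,0,0.3,0,0,-1],
  [0,0,0,0,0,0,-1],
])

```text
clock: 11.15
eef_pos: [0.5434, -0.113, 0.0213]
tcp_rot: [3.1, -0.505, 0.001]
wrist_force: [-0.0, 0.6, -1.1]
opening: 0.0165
```

Run:
```python
from h import *
o=st(); C=cal('wrist'); im=snap('wrist'); cv2.imwrite('pics/w4.png',im[0:300,160:520]); print(loc(4,o['eef_pos']),o['wrist_torque'].round(2))
```

```text
t 11.15 p [ 0.5434 -0.113   0.0213] r [ 3.10e+00 -5.05e-01  1.00e-03] F [-0.   0.6 -1.1] op 0.0165
[-0.07675309  0.0010132 ] [0.25 0.09 0.1 ]
```

View pics/w4.png

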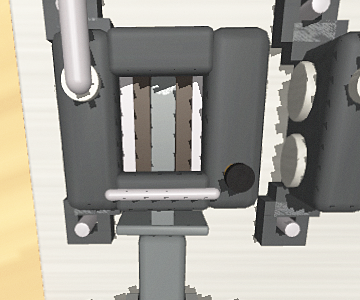

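The thick blade is between the pads without forcing, and the flange is a few mm short. Pushing it home.

Request:
servo_tool([
  [0,0,0,0.2,0,0,-1],
  [0,0,0,0.2,0,0,-1],
  [0,0,0,0,0,0,-1],
])

```text
clock: 11.5
eef_pos: [0.5467, -0.1141, 0.0213]
tcp_rot: [-3.101, 0.505, -0.0]
wrist_force: [-1.3, 0.9, -1.1]
opening: 0.0163
```

Request:
servo_tool([
  [0,0,0,0.2,0,0,-1],
  [0,0,0,0,0,0,-1],
])

```text
clock: 11.7
eef_pos: [0.5487, -0.1148, 0.0213]
tcp_rot: [-3.101, 0.505, -0.0]
wrist_force: [-0.8, 2.0, -1.4]
opening: 0.0165
```

Request:
servo_tool([
  [0,0,0,0.2,0,0,-1],
  [0,0,0,0,0,0,-1],
])

```text
clock: 11.9
eef_pos: [0.5506, -0.1154, 0.0213]
tcp_rot: [3.101, -0.505, 0.001]
wrist_force: [-1.5, 0.9, -1.4]
opening: 0.0164
```

Request:
servo_tool([
  [0,0,0,0.1,0,0,-1],
  [0,0,0,0,0,0,-1],
])

```text
clock: 12.1
eef_pos: [0.5508, -0.1155, 0.0212]
tcp_rot: [-3.1, 0.505, 0.002]
wrist_force: [-3.2, 1.1, 0.9]
opening: 0.0169
```

Request:
servo_tool([
  [0,0,0,0.1,0,0,-1],
  [0,0,0,0,0,0,-1],
])

```text
clock: 12.3
eef_pos: [0.5509, -0.1155, 0.0211]
tcp_rot: [-3.1, 0.505, 0.005]
wrist_force: [-5.2, 3.2, 2.3]
opening: 0.0167
```

Home contact: the TCP stopped while the force rose. Releasing and rising, then checking from above.

Request:
servo_tool([
  [0,0,0,0,0,0,-0.1],
  [0,0,0,0,0,0,-0.1],
  [0,0,0,0,0,0,-0.1],
  [0,0,0,0,0,-2,-0.1],
  [0,0,0,0,0,-3,-0.1],
  [0,0,0,0,0,-3,-0.1],
  [0,0,0,0,0,-3,-0.1],
])

```text
clock: 13.0
eef_pos: [0.5528, -0.1165, 0.1327]
tcp_rot: [3.1, -0.506, 0.002]
wrist_force: [-0.0, 0.2, -0.2]
opening: 0.0387
```

Run:
```python
from h import *
im=snap('wrist'); cv2.imwrite('pics/w5.png',im[0:360,100:580])
b=blobs()
for g,y,a,L,w in b:
    if w>6.5: go((*g,.168),y)
```

```text
(array([0.5632, 0.1337]), np.float64(0.161), np.int32(380), np.float64(0.123), np.float64(4.6)) [252. 210.]
(array([0.5637, 0.0447]), np.float64(-0.206), np.int32(368), np.float64(0.122), np.float64(4.2)) [295. 211.]
(array([0.4404, 0.1529]), np.float64(-0.133), np.int32(438), np.float64(0.12), np.float64(8.7)) [239. 270.]
t 13.1 p [ 0.5557 -0.1176  0.1355] r [ 3.1   -0.506  0.015] F [ 0.5 -0.6 -0.2] op 0.0387
psi -0.324 tilt [ 0.009 -0.002]
turn z -0.191
after-turn shift cm [-15.01 -25.28  -3.25]
```

View pics/w5.png

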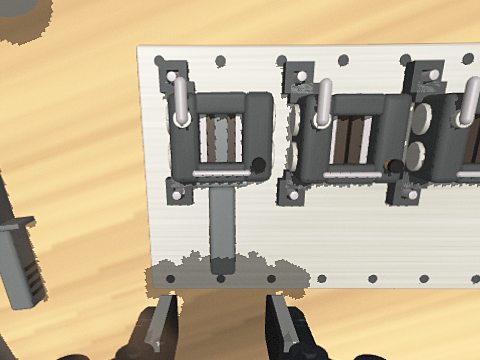

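The spacer is seated in caliper 4, with the flange against it at crop (222,183). The caliper 3 gap (crop 350,140) looks narrow. I'll glance at calipers 2 and 1.

Request:
servo_tool([
  [0,0,0,0,4,0,-0.1],
  [0,0,0,0,4,0,-0.1],
  [0,0,0,0,4,0,-0.1],
  [0,0,0,0,0,0,-0.1],
])

```text
clock: 13.5
eef_pos: [0.5108, -0.2369, 0.1319]
tcp_rot: [3.094, -0.521, 0.002]
wrist_force: [0.0, 0.2, -0.0]
opening: 0.0385
```

Run:
```python
from h import *
im=snap('wrist'); cv2.imwrite('pics/w6.png',cv2.resize(im[20:230,90:600],None,fx=1.5,fy=1.5))
st()
```

```text
t 13.55 p [ 0.5124 -0.2335  0.1314] r [ 3.097e+00 -5.160e-01  1.000e-03] F [ 0.3  0.6 -1.3] op 0.0385
```

View pics/w6.png

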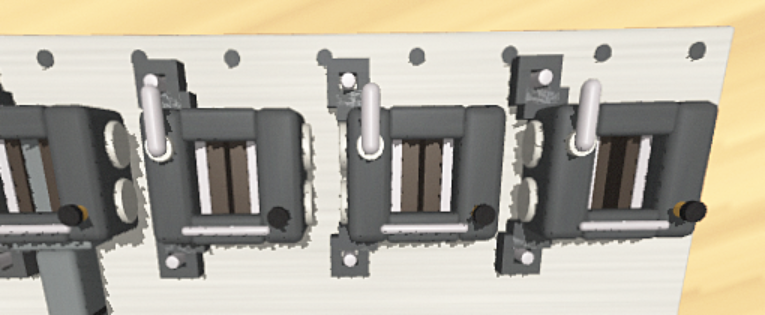

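Caliper 1's gap (580-625) looks wide, while 2 and 3 show only a narrow line. I'll take the second thick spacer to caliper 1 and confirm by feel.

Request:
servo_tool([
  [0,0,-0.095,0,0,-2,-0.1],
  [0,0,-0.095,0,0,0,-0.1],
  [0,0,0,-1.37,-4.14,0,-0.1],
  [0,0,0,-1.37,-4.14,0,-0.1],
  [0,0,0,-1.37,-4.14,0,-0.1],
  [0,0,0,-1.37,-4.14,0,-0.1],
  [0,0,0,-1.37,-4.14,0,-0.1],
  [0,0,0,-1.37,-4.14,0,-0.1],
  [0,0,0,-1.37,-4.14,0,-0.1],
  [0,0,0,-1.37,-4.14,0,-0.1],
])

```text
clock: 14.55
eef_pos: [0.4487, 0.1162, 0.1512]
tcp_rot: [-3.134, 0.206, -0.001]
wrist_force: [-0.6, 0.5, -0.2]
opening: 0.0381
```

Request:
servo_tool([
  [0,0,0,-1.37,-4.14,0,-0.1],
  [0,0,0,0,0,3,-0.1],
  [0,0,0,0,0,0,-0.1],
  [0,0,0,0,0,0,-0.1],
])

```text
clock: 14.95
eef_pos: [0.441, 0.1555, 0.1211]
tcp_rot: [3.133, -0.209, -0.001]
wrist_force: [-0.1, -0.7, 1.1]
opening: 0.0387
```

Run:
```python
from h import *
go((.4404,.153,.006),-.134)
C=cal('wrist'); im=snap('wrist'); hsv=cv2.cvtColor(im,cv2.COLOR_BGR2HSV)
print('expect tail',pix('wrist',(.4404-.02,.153+.0027,.0),C),'flange',pix('wrist',(.4404+.0446,.153-.006,.024),C))
cv2.imwrite('pics/w7.png',im)
r=im[:,240:420].astype(int); 
for row in (120,140,160,180,200): # grey columns
    k=np.nonzero((hsv[row,200:440,1]<60)&(hsv[row,200:440,2]<150))[0]+200; print(row,k.min() if len(k) else None,k.max() if len(k) else None,len(k))
```

```text
t 14.95 p [0.441  0.1555 0.1211] r [ 3.133e+00 -2.090e-01 -1.000e-03] F [-0.1 -0.7  1.1] op 0.0387
psi -0.133 tilt [-0.001 -0.001]
turn z 0.001
after-turn shift cm [-0.03  0.26 11.51]
expect tail [324.82167858 254.26499378] flange [325.62339215 174.998908  ]
120 388 399 10
140 319 401 24
160 319 422 32
180 313 416 55
200 312 418 56
```

Request:
servo_tool([
  [0,0,0,0,0.26,3.5,-0.1],
  [0,0,0,0,0,3.5,-0.1],
  [0,0,0,0,0,2.9,-0.1],
  [0,0,0,0,0,1.5,-0.1],
  [0,0,0,0,0,0,-0.1],
  [0,0,0,0,0,0,-1],
  [0,0,0,0,0,0,-1],
  [0,0,0,0,0,0,-1],
  [0,0,0,0,0,0,-1],
])

```text
clock: 15.9
eef_pos: [0.4426, 0.1533, 0.0089]
tcp_rot: [-3.133, 0.21, -0.005]
wrist_force: [-0.6, -1.9, 8.2]
opening: 0.0161
```

Request:
servo_tool([
  [0,0,0,0,0,-3,-1],
  [0,0,0,0,0,-3,-1],
  [0,0,0,0,0,0,-1],
])

```text
clock: 16.2
eef_pos: [0.4441, 0.1545, 0.0708]
tcp_rot: [-3.13, 0.209, -0.01]
wrist_force: [0.6, 0.2, -1.6]
opening: 0.0163
```

Run:
```python
from h import *
go((*tgt(1,-.139,.0025),.068),YAW)
```

```text
t 16.2 p [0.4441 0.1545 0.0708] r [-3.13   0.209 -0.01 ] F [ 0.6  0.2 -1.6] op 0.0163
psi -0.133 tilt [0.007 0.005]
turn z 0.189
after-turn shift cm [11.67 46.08  0.28]
```

Request:
servo_tool([
  [0,0,0.095,0,0,0,-1],
  [0,0,0.095,0,0,0,-1],
  [0,0,0,0.97,3.84,0,-1],
  [0,0,0,0.97,3.84,0,-1],
  [0,0,0,0.97,3.84,0,-1],
  [0,0,0,0.97,3.84,0,-1],
  [0,0,0,0.97,3.84,0,-1],
  [0,0,0,0.97,3.84,0,-1],
  [0,0,0,0.97,3.84,0,-1],
  [0,0,0,0.97,3.84,0,-1],
])

```text
clock: 17.2
eef_pos: [0.4168, -0.1637, 0.0672]
tcp_rot: [-3.1, 0.505, -0.001]
wrist_force: [1.6, 0.5, -0.7]
opening: 0.016
```

Request:
servo_tool([
  [0,0,0,0.97,3.84,0,-1],
  [0,0,0,0.97,3.84,0,-1],
  [0,0,0,0.97,3.84,0,-1],
  [0,0,0,0.97,3.84,0,-1],
  [0,0,0,0,0,1.8,-1],
  [0,0,0,0,0,1.8,-1],
  [0,0,0,0,0,0,-1],
  [0,0,0,0,0,0,-1],
])

```text
clock: 18.0
eef_pos: [0.4049, -0.3203, 0.0312]
tcp_rot: [-3.1, 0.505, 0.001]
wrist_force: [-0.1, -0.5, -1.0]
opening: 0.0169
```

Run:
```python
from h import *
o=st(); im=snap('wrist'); cv2.imwrite('pics/w8.png',im[0:400,100:600]); print(loc(1,o['eef_pos']))
go((*tgt(1,-.139,.0025),.034),YAW)
```

```text
t 18.0 p [ 0.4049 -0.3203  0.0312] r [-3.10e+00  5.05e-01  1.00e-03] F [-0.1 -0.5 -1. ] op 0.0169
[-0.14257464  0.00056836]
t 18.05 p [ 0.4055 -0.3205  0.0317] r [ 3.101e+00 -5.050e-01  1.000e-03] F [ 0.9 -0.7 -1.1] op 0.0167
psi -0.323 tilt [ 0.001 -0.   ]
turn z -0.001
after-turn shift cm [ 0.3  -0.2  -0.23]
```

View pics/w8.png

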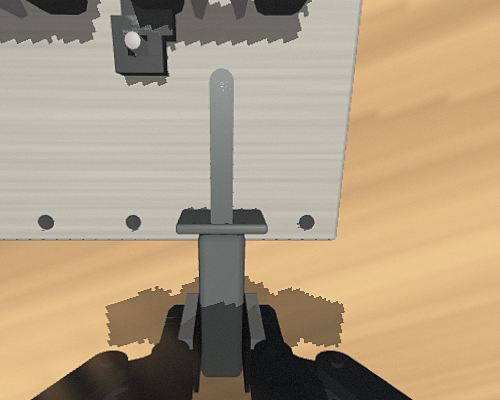

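The tip is at crop (221,75) and the stud at (132,40), so the slot line is at about crop 218. Shifting 1.2 mm left, then inserting.

Request:
servo_tool([
  [0,0,0,0,-0.12,0.5,-1],
  [0,0,0,0,0,0.45,-1],
  [0,0,0,0.5,0,0,-1],
  [0,0,0,0.5,0,0,-1],
  [0,0,0,0.5,0,0,-1],
  [0,0,0,0.3,0,0,-1],
  [0,0,0,0,0,0,-1],
])

```text
clock: 18.75
eef_pos: [0.4233, -0.3254, 0.0219]
tcp_rot: [3.1, -0.504, 0.001]
wrist_force: [1.6, -0.5, -0.1]
opening: 0.0161
```

Request:
servo_tool([
  [0,0,0,0.3,0,0,-1],
  [0,0,0,0.3,0,0,-1],
  [0,0,0,0,0,0,-1],
])

```text
clock: 19.05
eef_pos: [0.4288, -0.3272, 0.0218]
tcp_rot: [3.101, -0.505, 0.001]
wrist_force: [-0.5, 0.8, -0.3]
opening: 0.0166
```

Request:
servo_tool([
  [0,0,0,0.2,0,0,-1],
  [0,0,0,0.2,0,0,-1],
  [0,0,0,0,0,0,-1],
])

```text
clock: 19.35
eef_pos: [0.4324, -0.3284, 0.0218]
tcp_rot: [-3.101, 0.505, -0.0]
wrist_force: [0.4, 0.3, -0.9]
opening: 0.0164
```

Request:
servo_tool([
  [0,0,0,0.2,0,0,-1],
  [0,0,0,0.2,0,0,-1],
  [0,0,0,0,0,0,-1],
])

```text
clock: 19.65
eef_pos: [0.4353, -0.3294, 0.0215]
tcp_rot: [-3.1, 0.505, 0.002]
wrist_force: [-1.5, 0.5, -0.7]
opening: 0.0165
```

Run:
```python
from h import *
o=st(); print(loc(1,o['eef_pos']), o['wrist_force'][:2]@X,o['wrist_force'][:2]@Y)
```

```text
t 19.65 p [ 0.4353 -0.3294  0.0215] r [-3.10e+00  5.05e-01  2.00e-03] F [-1.5  0.5 -0.7] op 0.0165
[-0.11087186  0.00148013] -1.5395599405933242 -0.025318426399675797
```

Request:
servo_tool([
  [0,0,0,0.2,0,0,-1],
  [0,0,0,0.2,0,0,-1],
  [0,0,0,0,0,0,-1],
])

```text
clock: 19.95
eef_pos: [0.44, -0.331, 0.0217]
tcp_rot: [3.101, -0.505, 0.0]
wrist_force: [-1.5, -0.4, -2.0]
opening: 0.0168
```

Request:
servo_tool([
  [0,0,0,0.2,0,0,-1],
  [0,0,0,0.2,0,0,-1],
  [0,0,0,0,0,0,-1],
])

```text
clock: 20.25
eef_pos: [0.444, -0.3323, 0.0218]
tcp_rot: [3.1, -0.505, 0.001]
wrist_force: [-0.4, 0.2, -1.4]
opening: 0.0162
```

Request:
servo_tool([
  [0,0,0,0.4,0,0,-1],
  [0,0,0,0.4,0,0,-1],
  [0,0,0,0,0,0,-1],
])

```text
clock: 20.55
eef_pos: [0.4522, -0.3351, 0.0219]
tcp_rot: [3.1, -0.504, 0.002]
wrist_force: [0.4, 0.0, -1.6]
opening: 0.0167
```

Request:
servo_tool([
  [0,0,0,0.4,0,0,-1],
  [0,0,0,0.4,0,0,-1],
  [0,0,0,0,0,0,-1],
])

```text
clock: 20.85
eef_pos: [0.4595, -0.3375, 0.0218]
tcp_rot: [3.1, -0.505, 0.002]
wrist_force: [-0.7, -0.3, -1.8]
opening: 0.0166
```

Request:
servo_tool([
  [0,0,0,0.4,0,0,-1],
  [0,0,0,0.4,0,0,-1],
  [0,0,0,0,0,0,-1],
])

```text
clock: 21.15
eef_pos: [0.4671, -0.34, 0.0218]
tcp_rot: [3.1, -0.505, 0.002]
wrist_force: [-0.8, -0.6, -2.4]
opening: 0.0167
```

Run:
```python
from h import *
o=st(); print(loc(1,o['eef_pos']), o['wrist_force'][:2]@X,o['wrist_force'][:2]@Y)
```

```text
t 21.15 p [ 0.4671 -0.34    0.0218] r [ 3.10e+00 -5.05e-01  2.00e-03] F [-0.8 -0.6 -2.4] op 0.0167
[-0.07731114  0.00149121] -0.5985696905844171 -0.7942546222680582
```

Request:
servo_tool([
  [0,0,0,0.2,0,0,-1],
  [0,0,0,0.2,0,0,-1],
  [0,0,0,0,0,0,-1],
])

```text
clock: 21.45
eef_pos: [0.4702, -0.3411, 0.0217]
tcp_rot: [3.101, -0.505, 0.0]
wrist_force: [-0.3, -0.0, -2.1]
opening: 0.0167
```

Request:
servo_tool([
  [0,0,0,0.2,0,0,-1],
  [0,0,0,0,0,0,-1],
])

```text
clock: 21.65
eef_pos: [0.4721, -0.3417, 0.0218]
tcp_rot: [-3.101, 0.505, -0.0]
wrist_force: [-1.1, 0.4, -1.4]
opening: 0.0163
```

Request:
servo_tool([
  [0,0,0,0.15,0,0,-1],
  [0,0,0,0,0,0,-1],
])

```text
clock: 21.85
eef_pos: [0.4735, -0.3422, 0.0218]
tcp_rot: [3.101, -0.505, 0.0]
wrist_force: [-1.6, 0.0, -0.0]
opening: 0.0167
```

Request:
servo_tool([
  [0,0,0,0.15,0,0,-1],
  [0,0,0,0,0,0,-1],
])

```text
clock: 22.05
eef_pos: [0.4746, -0.3426, 0.0217]
tcp_rot: [-3.101, 0.505, 0.0]
wrist_force: [-1.7, 0.9, -0.8]
opening: 0.0166
```

Request:
servo_tool([
  [0,0,0,0.1,0,0,-1],
  [0,0,0,0,0,0,-1],
])

```text
clock: 22.25
eef_pos: [0.4747, -0.3427, 0.0216]
tcp_rot: [-3.1, 0.506, 0.003]
wrist_force: [-4.3, 0.7, 0.8]
opening: 0.0164
```

Request:
servo_tool([
  [0,0,0,0.1,0,0,-1],
  [0,0,0,0,0,0,-1],
])

```text
clock: 22.45
eef_pos: [0.4747, -0.3428, 0.0215]
tcp_rot: [-3.099, 0.506, 0.005]
wrist_force: [-6.5, 2.2, 1.8]
opening: 0.0165
```

Flange contact again. Releasing and rising, then planning the first thin spacer.

Request:
servo_tool([
  [0,0,0,0,0,0,-0.1],
  [0,0,0,0,0,0,-0.1],
  [0,0,0,0,0,0,-0.1],
  [0,0,0,0,0,-2,-0.1],
  [0,0,0,0,0,-3,-0.1],
  [0,0,0,0,0,-3,-0.1],
  [0,0,0,0,0,-3,-0.1],
  [0,0,0,0,0,0,-0.1],
])

```text
clock: 23.25
eef_pos: [0.4796, -0.3457, 0.1362]
tcp_rot: [3.097, -0.504, 0.014]
wrist_force: [0.5, -0.0, 0.5]
opening: 0.0383
```

Run:
```python
from h import *
cv2.imwrite('pics/w9.png',snap('wrist'))
b=blobs(); g,y=min(b,key=lambda t:t[0][1])[:2]
go((*g,.13),y)
```

```text
(array([0.564 , 0.1339]), np.float64(0.154), np.int32(382), np.float64(0.122), np.float64(4.7)) [251. 210.]
(array([0.5637, 0.0447]), np.float64(-0.204), np.int32(370), np.float64(0.122), np.float64(4.4)) [295. 211.]
(array([0.4382, 0.0937]), np.float64(0.045), np.int32(385), np.float64(0.118), np.float64(5.2)) [269. 272.]
t 23.35 p [ 0.4776 -0.3434  0.1325] r [ 3.101 -0.504  0.004] F [-0.4 -0.2 -0.1] op 0.0385
psi -0.323 tilt [ 0.002 -0.001]
turn z -0.119
after-turn shift cm [  0.57 -39.75   0.25]
```

Request:
servo_tool([
  [0,0,-0.119,0,0,0,-0.1],
  [0,0,0,0.06,-4.42,0,-0.1],
  [0,0,0,0.06,-4.42,0,-0.1],
  [0,0,0,0.06,-4.42,0,-0.1],
  [0,0,0,0.06,-4.42,0,-0.1],
  [0,0,0,0.06,-4.42,0,-0.1],
  [0,0,0,0.06,-4.42,0,-0.1],
  [0,0,0,0.06,-4.42,0,-0.1],
  [0,0,0,0.06,-4.42,0,-0.1],
  [0,0,0,0.06,-4.42,0,-0.1],
])

```text
clock: 24.35
eef_pos: [0.5619, 0.0474, 0.1305]
tcp_rot: [3.125, -0.319, -0.003]
wrist_force: [1.3, -0.4, 0.3]
opening: 0.0383
```

Request:
servo_tool([
  [0,0,0,0,0,1,-0.1],
  [0,0,0,0,0,0,-0.1],
  [0,0,0,0,0,0,-0.1],
])

```text
clock: 24.65
eef_pos: [0.5616, 0.0437, 0.121]
tcp_rot: [3.123, -0.323, -0.003]
wrist_force: [-0.4, -0.8, -1.5]
opening: 0.0382
```

```bash
cat >> h.py <<'E'
def chk(g,yaw):
    "wrist image: measured lateral offset (mm, tool y) of the handle vs expected, at top-face height"
    C=cal('wrist'); im=snap('wrist'); hsv=cv2.cvtColor(im,cv2.COLOR_BGR2HSV); d=np.array([np.cos(yaw),np.sin(yaw)])
    for s in (0,.015,.03,.07,.085):
        e=pix('wrist',(*(g+s*d),.023),C); r,c=int(round(e[1])),int(round(e[0]))
        if not 0<=r<480: continue
        lo=max(0,c-35); row=hsv[r,lo:c+36]; k=np.nonzero((row[:,1]<70)&(row[:,2]<190))[0]+lo
        print(s,'exp',e.round(),'grey',(k.min(),k.max(),len(k)) if len(k) else None)
E
python3 - <<'E'
from h import *
g=np.array([.5637,.0447]); chk(g,-.204); go((*g,.0085),-.204)
E
```

```text
0 exp [319. 236.] grey (np.int64(306), np.int64(330), 25)
0.015 exp [319. 215.] grey (np.int64(306), np.int64(330), 25)
0.03 exp [319. 194.] grey (np.int64(305), np.int64(330), 26)
0.07 exp [319. 132.] grey (np.int64(315), np.int64(320), 6)
0.085 exp [319. 106.] grey (np.int64(315), np.int64(320), 6)
t 24.7 p [0.5619 0.0432 0.1215] r [ 3.124e+00 -3.250e-01 -1.000e-03] F [0.1 0.4 0.1] op 0.0383
psi -0.207 tilt [-0.001 -0.001]
turn z -0.003
after-turn shift cm [ 0.14 -0.18 11.3 ]
```

Request:
servo_tool([
  [0,0,0,0.14,-0.18,3.5,-0.1],
  [0,0,0,0,0,3.5,-0.1],
  [0,0,0,0,0,2.8,-0.1],
  [0,0,0,0,0,1.4,-0.1],
  [0,0,0,0,0,0,-0.1],
  [0,0,0,0,0,0,-1],
  [0,0,0,0,0,0,-1],
  [0,0,0,0,0,0,-1],
  [0,0,0,0,0,0,-1],
])

```text
clock: 25.6
eef_pos: [0.5657, 0.0463, 0.0115]
tcp_rot: [-3.125, 0.321, -0.005]
wrist_force: [-0.9, -1.2, 6.7]
opening: 0.0165
```

Request:
servo_tool([
  [0,0,0,0,0,-3,-1],
  [0,0,0,0,0,-3,-1],
  [0,0,0,0,0,0,-1],
])

```text
clock: 25.9
eef_pos: [0.5675, 0.0467, 0.0737]
tcp_rot: [-3.123, 0.32, -0.012]
wrist_force: [0.9, -0.3, -0.8]
opening: 0.0161
```

Run:
```python
from h import *
go((*tgt(3,-.139,.0014),.068),YAW)
```

```text
t 25.9 p [0.5675 0.0467 0.0737] r [-3.123  0.32  -0.012] F [ 0.9 -0.3 -0.8] op 0.0161
psi -0.204 tilt [0.008 0.002]
turn z 0.118
after-turn shift cm [-3.45 23.88  0.57]
```

Request:
servo_tool([
  [0,0,0.118,0,0,-1,-1],
  [0,0,0,-3.45,0,0,-1],
  [0,0,0,0,3.98,0,-1],
  [0,0,0,0,3.98,0,-1],
  [0,0,0,0,3.98,0,-1],
  [0,0,0,0,3.98,0,-1],
  [0,0,0,0,3.98,0,-1],
  [0,0,0,0,3.98,0,-1],
  [0,0,0,0,0,2.5,-1],
  [0,0,0,0,0,2.3,-1],
])

```text
clock: 26.9
eef_pos: [0.4557, -0.1701, 0.0314]
tcp_rot: [-3.1, 0.509, -0.003]
wrist_force: [-0.1, 1.3, -0.7]
opening: 0.0165
```

Request:
servo_tool([
  [0,0,0,0,0,0,-1],
  [0,0,0,0,0,0,-1],
])

```text
clock: 27.1
eef_pos: [0.4556, -0.1688, 0.0317]
tcp_rot: [-3.101, 0.504, 0.001]
wrist_force: [-0.4, 0.7, -1.1]
opening: 0.0163
```

Run:
```python
from h import *
o=st(); im=snap('wrist'); cv2.imwrite('pics/w10.png',im[0:400,100:600]); print(loc(3,o['eef_pos']))
go((*tgt(3,-.139,.0014),.034),YAW)
```

```text
t 27.1 p [ 0.4556 -0.1688  0.0317] r [-3.101e+00  5.040e-01  1.000e-03] F [-0.4  0.7 -1.1] op 0.0163
[-0.14242393  0.00033746]
t 27.15 p [ 0.4564 -0.1689  0.0323] r [ 3.101e+00 -5.030e-01  1.000e-03] F [-0.2  0.4 -1.4] op 0.016
psi -0.322 tilt [ 0.001 -0.   ]
turn z 0.0
after-turn shift cm [ 0.27 -0.1  -0.17]
```

View pics/w10.png

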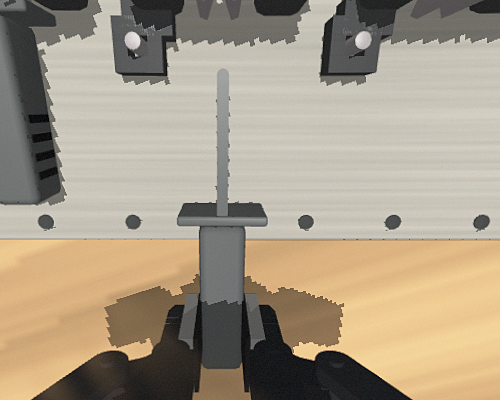

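Blade at crop 222, slot line at about 218.5. Same 1.2 mm correction, then insert the thin spacer into caliper 3.

Request:
servo_tool([
  [0,0,0,0,-0.12,0.4,-1],
  [0,0,0,0,0,0.35,-1],
  [0,0,0,0.5,0,0,-1],
  [0,0,0,0.5,0,0,-1],
  [0,0,0,0.5,0,0,-1],
  [0,0,0,0.3,0,0,-1],
  [0,0,0,0,0,0,-1],
])

```text
clock: 27.85
eef_pos: [0.4741, -0.1738, 0.0244]
tcp_rot: [3.101, -0.504, 0.001]
wrist_force: [-0.5, 0.7, -1.0]
opening: 0.0163
```

Request:
servo_tool([
  [0,0,0,0.3,0,0,-1],
  [0,0,0,0.3,0,0,-1],
  [0,0,0,0,0,0,-1],
])

```text
clock: 28.15
eef_pos: [0.4796, -0.1756, 0.0243]
tcp_rot: [3.101, -0.504, 0.001]
wrist_force: [0.1, 0.6, -0.5]
opening: 0.0161
```

Request:
servo_tool([
  [0,0,0,0.2,0,0,-1],
  [0,0,0,0.2,0,0,-1],
  [0,0,0,0,0,0,-1],
])

```text
clock: 28.45
eef_pos: [0.4831, -0.1766, 0.0243]
tcp_rot: [-3.101, 0.503, -0.0]
wrist_force: [-0.0, 0.1, -0.5]
opening: 0.0162
```

Request:
servo_tool([
  [0,0,0,0.2,0,0,-1],
  [0,0,0,0.2,0,0,-1],
  [0,0,0,0,0,0,-1],
])

```text
clock: 28.75
eef_pos: [0.486, -0.1777, 0.0239]
tcp_rot: [-3.1, 0.504, 0.002]
wrist_force: [-1.9, 0.6, -1.4]
opening: 0.0159
```

Request:
servo_tool([
  [0,0,0,0.2,0,0,-1],
  [0,0,0,0.2,0,0,-1],
  [0,0,0,0,0,0,-1],
])

```text
clock: 29.05
eef_pos: [0.4911, -0.1793, 0.0244]
tcp_rot: [3.101, -0.503, 0.001]
wrist_force: [-0.8, 0.3, -0.5]
opening: 0.0167
```

Request:
servo_tool([
  [0,0,0,0.3,0,0,-1],
  [0,0,0,0.3,0,0,-1],
  [0,0,0,0,0,0,-1],
])

```text
clock: 29.35
eef_pos: [0.4971, -0.1814, 0.0244]
tcp_rot: [3.101, -0.503, 0.002]
wrist_force: [0.2, -0.0, -1.4]
opening: 0.0161
```

Request:
servo_tool([
  [0,0,0,0.4,0,0,-1],
  [0,0,0,0.4,0,0,-1],
  [0,0,0,0,0,0,-1],
])

```text
clock: 29.65
eef_pos: [0.5048, -0.1839, 0.0244]
tcp_rot: [3.101, -0.503, 0.002]
wrist_force: [0.6, -0.2, -1.8]
opening: 0.0165
```

Request:
servo_tool([
  [0,0,0,0.4,0,0,-1],
  [0,0,0,0.4,0,0,-1],
  [0,0,0,0,0,0,-1],
])

```text
clock: 29.95
eef_pos: [0.5123, -0.1865, 0.0244]
tcp_rot: [3.101, -0.503, 0.002]
wrist_force: [-1.2, -0.5, -1.1]
opening: 0.0163
```

Request:
servo_tool([
  [0,0,0,0.3,0,0,-1],
  [0,0,0,0.3,0,0,-1],
  [0,0,0,0,0,0,-1],
])

```text
clock: 30.25
eef_pos: [0.5176, -0.1882, 0.0243]
tcp_rot: [3.101, -0.503, 0.001]
wrist_force: [-1.0, 0.5, -1.2]
opening: 0.0165
```

Request:
servo_tool([
  [0,0,0,0.2,0,0,-1],
  [0,0,0,0,0,0,-1],
])

```text
clock: 30.45
eef_pos: [0.5191, -0.1887, 0.0243]
tcp_rot: [-3.101, 0.504, -0.0]
wrist_force: [-0.9, 0.6, -0.9]
opening: 0.0163
```

Run:
```python
from h import *
o=st(); print(loc(3,o['eef_pos']), o['wrist_force'][:2]@X,o['wrist_force'][:2]@Y)
```

```text
t 30.45 p [ 0.5191 -0.1887  0.0243] r [-3.101  0.504 -0.   ] F [-0.9  0.6 -0.9] op 0.0163
[-0.07584489  0.00150388] -1.008861520158727 0.24515752861600287
```

Request:
servo_tool([
  [0,0,0,0.2,0,0,-1],
  [0,0,0,0.2,0,0,-1],
  [0,0,0,0,0,0,-1],
])

```text
clock: 30.75
eef_pos: [0.5231, -0.1901, 0.0243]
tcp_rot: [3.101, -0.504, 0.001]
wrist_force: [-1.0, 0.2, -0.5]
opening: 0.0164
```

Request:
servo_tool([
  [0,0,0,0.15,0,0,-1],
  [0,0,0,0,0,0,-1],
])

```text
clock: 30.95
eef_pos: [0.5234, -0.1902, 0.0241]
tcp_rot: [-3.1, 0.504, 0.003]
wrist_force: [-3.9, 1.1, 1.8]
opening: 0.0165
```

Request:
servo_tool([
  [0,0,0,0.1,0,0,-1],
  [0,0,0,0,0,0,-1],
])

```text
clock: 31.15
eef_pos: [0.5234, -0.1903, 0.024]
tcp_rot: [-3.1, 0.504, 0.005]
wrist_force: [-5.4, 2.2, 1.8]
opening: 0.0164
```

Request:
servo_tool([
  [0,0,0,0.1,0,0,-1],
  [0,0,0,0,0,0,-1],
])

```text
clock: 31.35
eef_pos: [0.5234, -0.1903, 0.0239]
tcp_rot: [-3.099, 0.504, 0.008]
wrist_force: [-7.9, 2.9, 5.4]
opening: 0.0161
```

Home. Releasing; next is the thin spacer at (0.438, 0.094) for caliper 2.

Request:
servo_tool([
  [0,0,0,0,0,0,-0.1],
  [0,0,0,0,0,0,-0.1],
  [0,0,0,0,0,0,-0.1],
  [0,0,0,0,0,-2,-0.1],
  [0,0,0,0,0,-3,-0.1],
  [0,0,0,0,0,-3,-0.1],
  [0,0,0,0,0,-3,-0.1],
  [0,0,0,0,0,0,-0.1],
])

```text
clock: 32.15
eef_pos: [0.5295, -0.1928, 0.1385]
tcp_rot: [3.1, -0.504, 0.015]
wrist_force: [0.8, -0.0, 1.3]
opening: 0.0385
```

Run:
```python
from h import *
cv2.imwrite('pics/w11.png',cv2.resize(snap('wrist')[0:250,90:600],None,fx=1.5,fy=1.5))
b=blobs(); g,y=min(b,key=lambda t:t[0][0])[:2]
go((*g,.13),y)
```

```text
(array([0.5635, 0.1336]), np.float64(0.157), np.int32(379), np.float64(0.122), np.float64(4.6)) [252. 210.]
(array([0.4382, 0.0937]), np.float64(0.045), np.int32(386), np.float64(0.118), np.float64(5.2)) [269. 272.]
t 32.25 p [ 0.527  -0.1911  0.135 ] r [-3.101  0.503 -0.004] F [0.  0.6 0.2] op 0.0385
psi -0.322 tilt [ 0.003 -0.   ]
turn z -0.367
after-turn shift cm [ -7.59 -28.85   0.5 ]
```

View pics/w11.png

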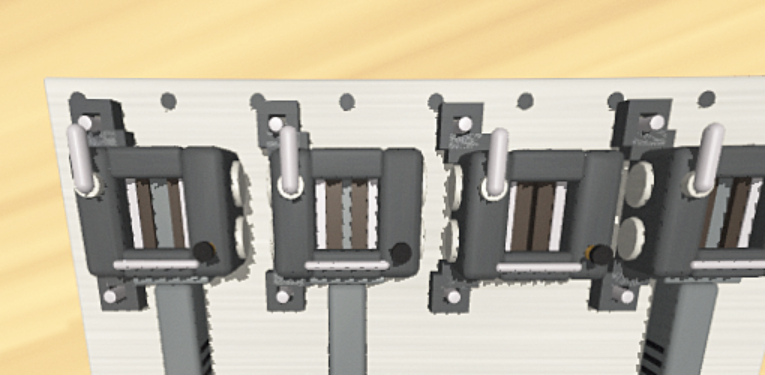

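Three are seated, each blade filling its gap (crop 160,215; 347,215; 722,215). Caliper 2 (532,215) shows the narrow gap. Moving to the next thin spacer.

Request:
servo_tool([
  [0,0,-0.122,0,0,0,-0.1],
  [0,0,-0.122,0,0,0,-0.1],
  [0,0,-0.122,0,0,0,-0.1],
  [0,0,0,-1.08,-4.12,0,-0.1],
  [0,0,0,-1.08,-4.12,0,-0.1],
  [0,0,0,-1.08,-4.12,0,-0.1],
  [0,0,0,-1.08,-4.12,0,-0.1],
  [0,0,0,-1.08,-4.12,0,-0.1],
  [0,0,0,-1.08,-4.12,0,-0.1],
  [0,0,0,-1.08,-4.12,0,-0.1],
])

```text
clock: 33.25
eef_pos: [0.4364, 0.0953, 0.1334]
tcp_rot: [3.14, 0.069, -0.002]
wrist_force: [0.2, 0.3, -0.1]
opening: 0.0385
```

Request:
servo_tool([
  [0,0,0,0,0,1,-0.1],
  [0,0,0,0,0,0,-0.1],
  [0,0,0,0,0,0,-0.1],
])

```text
clock: 33.55
eef_pos: [0.4376, 0.0924, 0.1237]
tcp_rot: [3.139, 0.066, -0.002]
wrist_force: [-0.4, -0.4, 0.5]
opening: 0.0385
```

Run:
```python
from h import *
g=np.array([.4382,.0937]); chk(g,.045); go((*g,.009),.045)
```

```text
0 exp [320. 237.] grey (np.int64(307), np.int64(331), 25)
0.015 exp [320. 216.] grey (np.int64(306), np.int64(331), 26)
0.03 exp [320. 195.] grey (np.int64(306), np.int64(331), 26)
0.07 exp [319. 134.] grey (np.int64(315), np.int64(320), 6)
0.085 exp [319. 109.] grey (np.int64(314), np.int64(320), 7)
t 33.6 p [0.438  0.0921 0.124 ] r [ 3.14   0.064 -0.   ] F [ 0.5 -0.1  0.6] op 0.0386
psi 0.041 tilt [-0.    -0.001]
turn z -0.004
after-turn shift cm [ 0.02 -0.16 11.5 ]
```

Request:
servo_tool([
  [0,0,0,0,-0.16,3.5,-0.1],
  [0,0,0,0,0,3.5,-0.1],
  [0,0,0,0,0,2.9,-0.1],
  [0,0,0,0,0,1.4,-0.1],
  [0,0,0,0,0,0,-0.1],
  [0,0,0,0,0,0,-1],
  [0,0,0,0,0,0,-1],
  [0,0,0,0,0,0,-1],
  [0,0,0,0,0,0,-1],
])

```text
clock: 34.5
eef_pos: [0.4389, 0.0954, 0.0123]
tcp_rot: [-3.14, -0.068, -0.004]
wrist_force: [-0.1, 0.1, 6.3]
opening: 0.0163
```

Request:
servo_tool([
  [0,0,0,0,0,-3,-1],
  [0,0,0,0,0,-3,-1],
  [0,0,0,0,0,0,-1],
])

```text
clock: 34.8
eef_pos: [0.4406, 0.0963, 0.0743]
tcp_rot: [-3.137, -0.069, -0.01]
wrist_force: [0.1, 0.4, -1.6]
opening: 0.016
```

Run:
```python
from h import *
go((*tgt(2,-.139,.0014),.068),YAW)
```

```text
t 34.8 p [0.4406 0.0963 0.0743] r [-3.137 -0.069 -0.01 ] F [ 0.1  0.4 -1.6] op 0.016
psi 0.044 tilt [0.006 0.004]
turn z 0.366
after-turn shift cm [10.16 32.56  0.63]
```

Request:
servo_tool([
  [0,0,0.122,0,0,0,-1],
  [0,0,0.122,0,0,0,-1],
  [0,0,0.122,0,0,0,-1],
  [0,0,0,0.9,4.07,0,-1],
  [0,0,0,0.9,4.07,0,-1],
  [0,0,0,0.9,4.07,0,-1],
  [0,0,0,0.9,4.07,0,-1],
  [0,0,0,0.9,4.07,0,-1],
  [0,0,0,0.9,4.07,0,-1],
  [0,0,0,0.9,4.07,0,-1],
])

```text
clock: 35.8
eef_pos: [0.4068, -0.1958, 0.0708]
tcp_rot: [-3.1, 0.502, 0.0]
wrist_force: [0.7, 0.1, -0.7]
opening: 0.0162
```

Request:
servo_tool([
  [0,0,0,0.9,4.07,0,-1],
  [0,0,0,2.9,0,0,-1],
  [0,0,0,0,0,2,-1],
  [0,0,0,0,0,1.8,-1],
  [0,0,0,0,0,0,-1],
  [0,0,0,0,0,0,-1],
])

```text
clock: 36.4
eef_pos: [0.4301, -0.2452, 0.033]
tcp_rot: [-3.101, 0.504, 0.002]
wrist_force: [-0.6, 0.1, -0.9]
opening: 0.0161
```

Run:
```python
from h import *
o=st(); im=snap('wrist'); cv2.imwrite('pics/w12.png',im[0:400,100:600]); print(loc(2,o['eef_pos']))
go((*tgt(2,-.139,.0014),.034),YAW)
```

```text
t 36.4 p [ 0.4301 -0.2452  0.033 ] r [-3.101e+00  5.040e-01  2.000e-03] F [-0.6  0.1 -0.9] op 0.0161
[-0.14246056 -0.00029789]
t 36.45 p [ 0.4306 -0.2455  0.0336] r [-3.101  0.504 -0.   ] F [-0.3  0.2 -0.3] op 0.0164
psi -0.322 tilt [ 0. -0.]
turn z -0.0
after-turn shift cm [ 0.29 -0.18 -0.04]
```

View pics/w12.png

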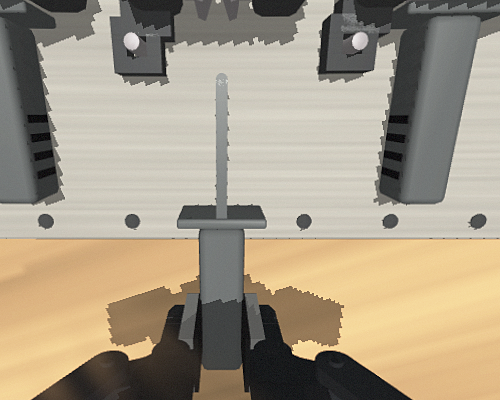

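Blade at crop 221.5, slot line at about 217. Shifting 1.6 mm and inserting.

Request:
servo_tool([
  [0,0,0,0,-0.16,0.4,-1],
  [0,0,0,0,0,0.35,-1],
  [0,0,0,0.5,0,0,-1],
  [0,0,0,0.5,0,0,-1],
  [0,0,0,0.5,0,0,-1],
  [0,0,0,0.3,0,0,-1],
  [0,0,0,0,0,0,-1],
])

```text
clock: 37.15
eef_pos: [0.4489, -0.2499, 0.0259]
tcp_rot: [3.101, -0.503, 0.001]
wrist_force: [0.4, 0.5, -0.8]
opening: 0.0161
```

Request:
servo_tool([
  [0,0,0,0.3,0,0,-1],
  [0,0,0,0.3,0,0,-1],
  [0,0,0,0,0,0,-1],
])

```text
clock: 37.45
eef_pos: [0.4543, -0.2517, 0.0258]
tcp_rot: [3.101, -0.504, 0.001]
wrist_force: [0.5, 0.3, -1.0]
opening: 0.0161
```

Request:
servo_tool([
  [0,0,0,0.2,0,0,-1],
  [0,0,0,0.2,0,0,-1],
  [0,0,0,0,0,0,-1],
])

```text
clock: 37.75
eef_pos: [0.458, -0.2529, 0.0258]
tcp_rot: [3.101, -0.503, 0.001]
wrist_force: [0.4, -0.1, -1.1]
opening: 0.0164
```

Request:
servo_tool([
  [0,0,0,0.2,0,0,-1],
  [0,0,0,0.2,0,0,-1],
  [0,0,0,0,0,0,-1],
])

```text
clock: 38.05
eef_pos: [0.4607, -0.2538, 0.0255]
tcp_rot: [-3.1, 0.504, 0.003]
wrist_force: [-3.0, 1.0, -1.0]
opening: 0.0161
```

Request:
servo_tool([
  [0,0,0,0.2,0,0,-1],
  [0,0,0,0.2,0,0,-1],
  [0,0,0,0,0,0,-1],
])

```text
clock: 38.35
eef_pos: [0.4657, -0.2555, 0.0258]
tcp_rot: [3.101, -0.503, 0.001]
wrist_force: [-1.3, 0.8, -0.3]
opening: 0.0163
```

Run:
```python
from h import *
o=st(); print(loc(2,o['eef_pos']), o['wrist_force'][:2]@X,o['wrist_force'][:2]@Y)
```

```text
t 38.35 p [ 0.4657 -0.2555  0.0258] r [ 3.101e+00 -5.030e-01  1.000e-03] F [-1.3  0.8 -0.3] op 0.0163
[-0.10539588  0.00124372] -1.4498810879965833 0.3155768169247543
```

Request:
servo_tool([
  [0,0,0,0.3,0,0,-1],
  [0,0,0,0.3,0,0,-1],
  [0,0,0,0,0,0,-1],
])

```text
clock: 38.65
eef_pos: [0.4718, -0.2575, 0.0259]
tcp_rot: [3.101, -0.503, 0.002]
wrist_force: [0.8, 0.2, -0.4]
opening: 0.0165
```

Request:
servo_tool([
  [0,0,0,0.4,0,0,-1],
  [0,0,0,0.4,0,0,-1],
  [0,0,0,0,0,0,-1],
])

```text
clock: 38.95
eef_pos: [0.4795, -0.2601, 0.0259]
tcp_rot: [3.1, -0.503, 0.002]
wrist_force: [0.6, 0.6, -1.3]
opening: 0.0163
```

Request:
servo_tool([
  [0,0,0,0.4,0,0,-1],
  [0,0,0,0.4,0,0,-1],
  [0,0,0,0,0,0,-1],
])

```text
clock: 39.25
eef_pos: [0.487, -0.2626, 0.0258]
tcp_rot: [3.101, -0.503, 0.002]
wrist_force: [-0.5, -0.2, -1.4]
opening: 0.0162
```

Request:
servo_tool([
  [0,0,0,0.3,0,0,-1],
  [0,0,0,0.3,0,0,-1],
  [0,0,0,0,0,0,-1],
])

```text
clock: 39.55
eef_pos: [0.4923, -0.2644, 0.0258]
tcp_rot: [3.101, -0.504, 0.001]
wrist_force: [-0.5, -0.4, -1.3]
opening: 0.0158
```

Request:
servo_tool([
  [0,0,0,0.3,0,0,-1],
  [0,0,0,0,0,0,-1],
])

```text
clock: 39.75
eef_pos: [0.495, -0.2653, 0.0258]
tcp_rot: [3.101, -0.504, 0.001]
wrist_force: [-1.3, -0.7, -1.2]
opening: 0.0165
```

Request:
servo_tool([
  [0,0,0,0.2,0,0,-1],
  [0,0,0,0,0,0,-1],
])

```text
clock: 39.95
eef_pos: [0.4967, -0.2659, 0.0258]
tcp_rot: [3.101, -0.504, 0.0]
wrist_force: [-0.9, 0.3, -0.1]
opening: 0.0161
```

Request:
servo_tool([
  [0,0,0,0.15,0,0,-1],
  [0,0,0,0,0,0,-1],
])

```text
clock: 40.15
eef_pos: [0.4981, -0.2663, 0.0258]
tcp_rot: [-3.101, 0.504, -0.0]
wrist_force: [-1.2, 0.6, -0.5]
opening: 0.0164
```

Run:
```python
from h import *
o=st(); print(loc(2,o['eef_pos']), o['wrist_force'][:2]@X,o['wrist_force'][:2]@Y)
```

```text
t 40.15 p [ 0.4981 -0.2663  0.0258] r [-3.101  0.504 -0.   ] F [-1.2  0.6 -0.5] op 0.0164
[-0.07129713  0.0012171 ] -1.315048749673987 0.18992750157689947
```

Request:
servo_tool([
  [0,0,0,0.15,0,0,-1],
  [0,0,0,0,0,0,-1],
])

```text
clock: 40.35
eef_pos: [0.4991, -0.2667, 0.0257]
tcp_rot: [-3.101, 0.504, 0.001]
wrist_force: [-2.3, 0.0, 0.2]
opening: 0.0165
```

Request:
servo_tool([
  [0,0,0,0.1,0,0,-1],
  [0,0,0,0,0,0,-1],
])

```text
clock: 40.55
eef_pos: [0.4991, -0.2667, 0.0256]
tcp_rot: [-3.1, 0.504, 0.004]
wrist_force: [-4.7, 2.5, 1.1]
opening: 0.0165
```

Request:
servo_tool([
  [0,0,0,0.1,0,0,-1],
  [0,0,0,0,0,0,-1],
])

```text
clock: 40.75
eef_pos: [0.4991, -0.2668, 0.0254]
tcp_rot: [-3.099, 0.504, 0.006]
wrist_force: [-6.5, 1.8, 2.3]
opening: 0.0158
```

Request:
servo_tool([
  [0,0,0,0,0,0,-0.1],
  [0,0,0,0,0,0,-0.1],
  [0,0,0,0,0,0,-0.1],
  [0,0,0,0,0,-2,-0.1],
  [0,0,0,0,0,-3,-0.1],
  [0,0,0,0,0,-3,-0.1],
  [0,0,0,0,0,-3,-0.1],
  [0,0,0,0,0,0,-0.1],
])

```text
clock: 41.55
eef_pos: [0.5045, -0.2695, 0.1402]
tcp_rot: [3.099, -0.503, 0.015]
wrist_force: [0.2, -0.9, -0.1]
opening: 0.0383
```

Run:
```python
from h import *
cv2.imwrite('pics/w13.png',cv2.resize(snap('wrist')[0:330,0:640],None,fx=1.25,fy=1.25))
b=blobs(); g,y=b[0][:2]
go((*g,.13),y)
# box edges
C=cal('top'); im=snap('top'); d=vision.outline_of('top','parts_box')[0]; cs,_=cv2.findContours(d['mask'].astype(np.uint8),cv2.RETR_EXTERNAL,cv2.CHAIN_APPROX_NONE); c=max(cs,key=len)[:,0]
P=np.array([ray('top',p,.048,C)[:2] for p in c]).astype(np.float32)
print('box rect',cv2.minAreaRect(P*1000),d['conf'])
# red well
hsv=cv2.cvtColor(im,cv2.COLOR_BGR2HSV); r=((hsv[...,1]>150)&((hsv[...,0]<8)|(hsv[...,0]>172))&(hsv[...,2]>60)).astype(np.uint8)
n,l,s,_=cv2.connectedComponentsWithStats(r); i=1+s[1:,4].argmax(); print('red',s[i],[ray('top',(u,v),.01,C).round(3)[:2] for u,v in((s[i,0],s[i,1]),(s[i,0]+s[i,2],s[i,1]+s[i,3]))])
for n in('parts_box','cover_lip'):
    for d in vision.landmark_of('top',n)[:1]: print(n,round(d['conf'],2),c2w('top',d['position'],C).round(4))
```

```text
(array([0.5635, 0.1337]), np.float64(0.161), np.int32(376), np.float64(0.122), np.float64(4.5)) [251. 210.]
t 41.65 p [ 0.5022 -0.2675  0.1364] r [-3.101  0.503 -0.004] F [-0.6  0.3 -0.3] op 0.0388
psi -0.322 tilt [ 0.002 -0.   ]
turn z -0.483
after-turn shift cm [ 12.49 -38.61   0.64]
box rect ((557.871826171875, 321.90557861328125), (301.81005859375, 153.60043334960938), 0.030599510297179222) 0.76
red [ 126  142   62   63 3380] [array([0.701, 0.398]), array([0.572, 0.265])]
parts_box 0.79 [0.5586 0.3264 0.0006]
cover_lip 0.77 [0.4955 0.3247 0.059 ]
```

View pics/w13.png

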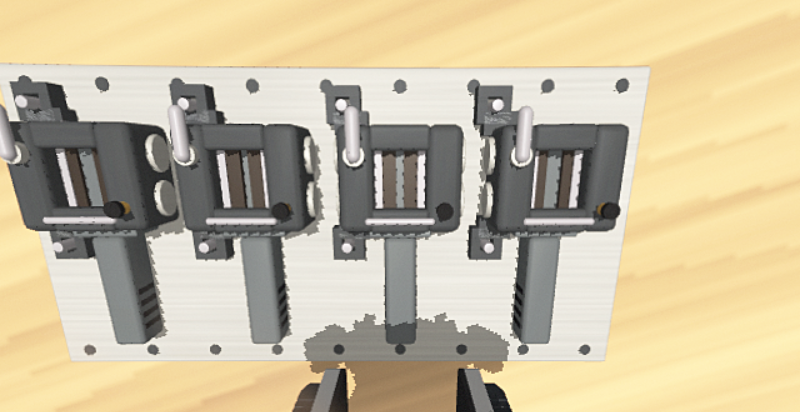

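All four are seated in the same way, with handle tails in line at row ~342 and the flanges at the calipers. Now the leftover thin spacer.

Request:
servo_tool([
  [0,0,-0.121,0,0,0,-0.1],
  [0,0,-0.121,0,0,0,-0.1],
  [0,0,-0.121,0,0,0,-0.1],
  [0,0,-0.12,0,0,0,-0.1],
  [0,0,0,1.39,-4.29,0,-0.1],
  [0,0,0,1.39,-4.29,0,-0.1],
  [0,0,0,1.39,-4.29,0,-0.1],
  [0,0,0,1.39,-4.29,0,-0.1],
  [0,0,0,1.39,-4.29,0,-0.1],
  [0,0,0,1.39,-4.29,0,-0.1],
])

```text
clock: 42.85
eef_pos: [0.5419, 0.0019, 0.135]
tcp_rot: [3.131, 0.252, -0.002]
wrist_force: [0.2, -0.2, -0.1]
opening: 0.0385
```

Request:
servo_tool([
  [0,0,0,1.39,-4.29,0,-0.1],
  [0,0,0,1.39,-4.29,0,-0.1],
  [0,0,0,1.39,-4.29,0,-0.1],
  [0,0,0,0,0,1,-0.1],
  [0,0,0,0,0,0,-0.1],
  [0,0,0,0,0,0,-0.1],
])

```text
clock: 43.45
eef_pos: [0.5623, 0.1318, 0.1251]
tcp_rot: [3.13, 0.249, -0.003]
wrist_force: [0.7, -0.2, 0.4]
opening: 0.0386
```

Run:
```python
from h import *
b=blobs() 
g=np.array([.5637,.1337]); chk(g,.158); go((*g,.0105),.158)
C=cal('top'); im=snap('top'); m=vision.outline_of('top','parts_box')[0]['mask']
ys,xs=np.nonzero(m); L=[];Rr=[]
for v in range(150,275,3):
    k=np.nonzero(m[v])[0]
    if len(k)>20: L.append(ray('top',(k.min(),v),.054,C)[:2]); Rr.append(ray('top',(k.max(),v),.0,C)[:2])
for Q in(L,Rr):
    Q=np.array(Q); p=np.polyfit(Q[:,0],Q[:,1],1); 
    k=abs(np.polyval(p,Q[:,0])-Q[:,1])<.003; p=np.polyfit(Q[k,0],Q[k,1],1); print('side',p,'y at .5586',np.polyval(p,.5586),k.sum())
```

```text
0 exp [319. 235.] grey (np.int64(305), np.int64(329), 25)
0.015 exp [319. 215.] grey (np.int64(305), np.int64(329), 25)
0.03 exp [319. 193.] grey (np.int64(305), np.int64(329), 25)
0.07 exp [319. 132.] grey (np.int64(314), np.int64(320), 7)
0.085 exp [319. 108.] grey (np.int64(314), np.int64(320), 7)
t 43.55 p [0.5629 0.1316 0.1259] r [ 3.131  0.247 -0.   ] F [ 0.6 -0.6  0.9] op 0.0384
psi 0.158 tilt [-0.    -0.001]
turn z -0.0
after-turn shift cm [ 0.11 -0.2  11.54]
side [0.00046224 0.39399362] y at .5586 0.3942518312949057 42
side [-0.13515835  0.39890129] y at .5586 0.323401835436239 18
```

Request:
servo_tool([
  [0,0,0,0.1,-0.2,3.5,-0.1],
  [0,0,0,0,0,3.5,-0.1],
  [0,0,0,0,0,3.0,-0.1],
  [0,0,0,0,0,1.4,-0.1],
  [0,0,0,0,0,0,-0.1],
  [0,0,0,0,0,0,-1],
  [0,0,0,0,0,0,-1],
  [0,0,0,0,0,0,-1],
  [0,0,0,0,0,0,-1],
])

```text
clock: 44.55
eef_pos: [0.5651, 0.136, 0.0136]
tcp_rot: [-3.131, -0.252, -0.005]
wrist_force: [-0.1, 0.7, 5.7]
opening: 0.0162
```

Request:
servo_tool([
  [0,0,0,0,0,-4,-1],
  [0,0,0,0,0,-4,-1],
  [0,0,0,0,0,-4,-1],
  [0,0,0,0,0,0,-1],
])

```text
clock: 44.95
eef_pos: [0.5678, 0.1365, 0.1379]
tcp_rot: [-3.128, -0.252, -0.018]
wrist_force: [1.6, 0.8, -0.4]
opening: 0.0161
```

Run:
```python
from h import *
go((.5586+.0385,.325,.13),0)
C=cal('scene'); snap('scene')
for n in('parts_box','cover_lip'):
    for d in vision.landmark_of('scene',n)[:1]: print(n,round(d['conf'],2),c2w('scene',d['position'],C).round(4))
```

```text
t 44.95 p [0.5678 0.1365 0.1379] r [-3.128 -0.252 -0.018] F [ 1.6  0.8 -0.4] op 0.0161
psi 0.161 tilt [0.011 0.004]
turn z 0.161
after-turn shift cm [  2.93 -18.85   0.79]
parts_box 0.87 [0.5577 0.3237 0.0016]
cover_lip 0.88 [0.4893 0.3303 0.0601]
```

Request:
servo_tool([
  [0,0,0.08,0,0,0,-1],
  [0,0,0.08,0,0,0,-1],
  [0,0,0,0.58,-3.77,0,-1],
  [0,0,0,0.58,-3.77,0,-1],
  [0,0,0,0.58,-3.77,0,-1],
  [0,0,0,0.58,-3.77,0,-1],
  [0,0,0,0.58,-3.77,0,-1],
  [0,0,0,0,0,1,-1],
  [0,0,0,0,0,0,-1],
  [0,0,0,0,0,0,-1],
])

```text
clock: 46.1
eef_pos: [0.5916, 0.3223, 0.1202]
tcp_rot: [3.139, -0.002, -0.004]
wrist_force: [0.8, -0.2, -1.1]
opening: 0.016
```

Run:
```python
from h import *
go((.5586+.0385,.325,.13),0)
snap('wrist','w14.png')
C=cal('wrist')
for x,y in((.005,-.065),(.005,.065),(.145,-.065),(.145,.065)): print(pix('wrist',(.5586+x,.3245+y,.054),C).round(), pix('wrist',(.5586+x,.3245+y,.005),C).round())
```

```text
t 46.1 p [0.5916 0.3223 0.1202] r [ 3.139e+00 -2.000e-03 -4.000e-03] F [ 0.8 -0.2 -1.1] op 0.016
psi -0.001 tilt [-0.002 -0.003]
turn z -0.001
after-turn shift cm [ 0.55 -0.27 -0.98]
[419. 296.] [403. 266.]
[217. 297.] [234. 267.]
[443.  54.] [418.  66.]
[191.  54.] [217.  66.]
```

View pics/w14.png

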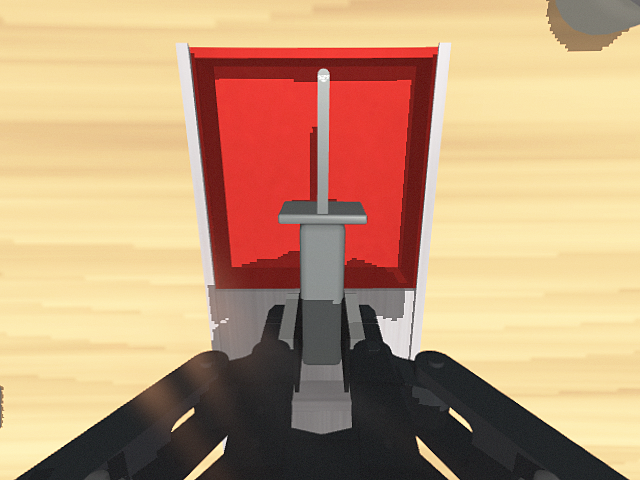

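The well is aligned with the tool (inner walls at px 213-415 near, 191-438 far), and the cover edge is at row 288. Lowering in.

Request:
servo_tool([
  [0,0,0,0.5,-0.35,2,-1],
  [0,0,0,0,0,2,-1],
  [0,0,0,0,0,2,-1],
  [0,0,0,0,0,1.5,-1],
  [0,0,0,0,0,0,-1],
])

```text
clock: 46.65
eef_pos: [0.5955, 0.3265, 0.0437]
tcp_rot: [3.139, -0.0, -0.007]
wrist_force: [-0.9, 0.3, -1.2]
opening: 0.016
```

Request:
servo_tool([
  [0,0,0,0,0,1,-1],
  [0,0,0,0,0,0.7,-1],
  [0,0,0,0,0,0.4,-1],
  [0,0,0,0,0,0,-1],
  [0,0,0,0,0,0,-1],
])

```text
clock: 47.15
eef_pos: [0.5976, 0.3281, 0.0262]
tcp_rot: [-3.141, -0.001, -0.001]
wrist_force: [0.1, -1.0, 0.1]
opening: 0.0162
```

Request:
servo_tool([
  [0,0,0,0,0,0.3,-1],
  [0,0,0,0,0,0.3,-1],
  [0,0,0,0,0,0,-1],
])

```text
clock: 47.45
eef_pos: [0.597, 0.3279, 0.0194]
tcp_rot: [3.141, 0.002, -0.001]
wrist_force: [-0.8, 0.2, -0.6]
opening: 0.0161
```

Request:
servo_tool([
  [0,0,0,0,0,0,-0.4],
  [0,0,0,0,0,0,-0.2],
  [0,0,0,0,0,0,-0.2],
  [0,0,0,0,0,0,-0.2],
  [0,0,0,0,0,-3,-0.2],
  [0,0,0,0,0,-4,-0.2],
  [0,0,0,0,0,-4,-0.2],
  [0,0,0,0,0,0,-0.2],
])

```text
clock: 48.25
eef_pos: [0.6017, 0.329, 0.1366]
tcp_rot: [-3.136, -0.001, -0.016]
wrist_force: [0.8, -0.4, 0.2]
opening: 0.0343
```

Run:
```python
from h import *
o=st(); C=cal('wrist'); im=snap('wrist'); cv2.imwrite('pics/w15.png',im[0:420])
for d in vision.landmark_of('wrist','cover_lip')[:1]: print('lip w',d['conf'],c2w('wrist',d['position'],C).round(4))
for cam in('top','scene'):
  C=cal(cam)
  for _ in range(2):
    snap(cam)
    for d in vision.landmark_of(cam,'cover_lip')[:1]: print(cam,d['conf'],c2w(cam,d['position'],C).round(4))
print(o['q'].round(2))
```

```text
t 48.25 p [0.6017 0.329  0.1366] r [-3.136e+00 -1.000e-03 -1.600e-02] F [ 0.8 -0.4  0.2] op 0.0343
lip w 0.84 [0.4879 0.3247 0.0612]
top 0.66 [0.4932 0.3271 0.0604]
scene 0.74 [ 0.4677 -0.34    0.0257]
scene 0.65 [0.4888 0.3307 0.0596]
[-1.01  0.62  0.66  1.57 -0.42  1.09 -1.81]
```

View pics/w15.png

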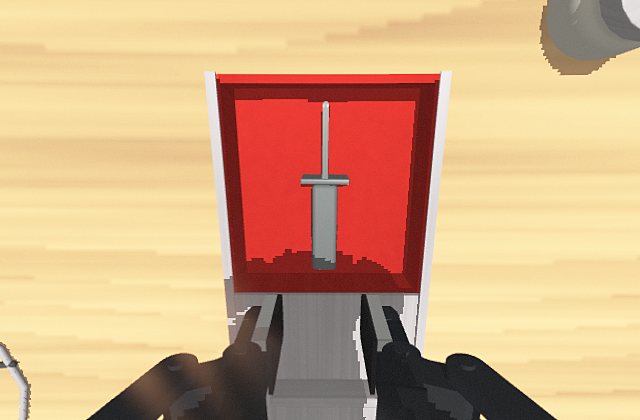

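The thin spacer lies in the well (px 325,190). I've used my picture budget, so from here I go by numbers. Closing the fingers, going behind the lip (x≈0.490), and lowering.

Request:
servo_tool([
  [0,0,0,-3.75,0.1,0,-1],
  [0,0,0,-3.75,0.1,0,-1],
  [0,0,0,-3.75,0.1,0,-1],
  [0,0,0,-3.75,0,0,-1],
  [0,0,0,0,0,0,-1],
  [0,0,0,0,0,0,-1],
  [0,0,0,0,0,0,-1],
])

```text
clock: 49.45
eef_pos: [0.4487, 0.3248, 0.1302]
tcp_rot: [-3.141, -0.0, -0.003]
wrist_force: [0.2, -0.1, 0.2]
opening: -0.0002
```

Run:
```python
from h import *
go((.452,.3255,.055),0)
C=cal('wrist'); snap('wrist')
for d in vision.landmark_of('wrist','cover_lip')[:1]: print('lip w',d['conf'],c2w('wrist',d['position'],C).round(4))
```

```text
t 49.45 p [0.4487 0.3248 0.1302] r [-3.141e+00 -0.000e+00 -3.000e-03] F [ 0.2 -0.1  0.2] op -0.0002
psi 0.0 tilt [0.002 0.   ]
turn z 0.0
after-turn shift cm [ 0.33 -0.07  7.52]
lip w 0.71 [0.4884 0.3276 0.0633]
```

Request:
servo_tool([
  [0,0,0,0,0,3,-1],
  [0,0,0,0,0,3,-1],
  [0,0,0,0,0,1.3,-1],
  [0,0,0,0,0,0,-1],
  [0,0,0,0,0,0,-1],
])

```text
clock: 50.05
eef_pos: [0.4485, 0.3248, 0.0574]
tcp_rot: [-3.141, -0.0, -0.002]
wrist_force: [-0.4, -0.3, 0.3]
opening: 0.0002
```

Request:
servo_tool([
  [0,0,0,0.7,0,0,-1],
  [0,0,0,0.7,0,0,-1],
  [0,0,0,0.7,0,0,-1],
  [0,0,0,0.7,0,0,-1],
  [0,0,0,0.7,0,0,-1],
  [0,0,0,0.7,0,0,-1],
])

```text
clock: 50.65
eef_pos: [0.4871, 0.3251, 0.0565]
tcp_rot: [3.141, 0.002, -0.01]
wrist_force: [-6.6, 0.5, 4.0]
opening: 0.0001
```

Request:
servo_tool([
  [0,0,0,1,0,0,-1],
  [0,0,0,1,0,0,-1],
  [0,0,0,1,0,0,-1],
])

```text
clock: 50.95
eef_pos: [0.5168, 0.3251, 0.0564]
tcp_rot: [3.141, 0.003, -0.011]
wrist_force: [-7.1, 0.2, 4.1]
opening: -0.0003
```

Run:
```python
from h import *
st(); C=cal('top'); snap('top')
for d in vision.landmark_of('top','cover_lip')[:1]: print('lip',d['conf'],c2w('top',d['position'],C).round(4))
C=cal('wrist'); snap('wrist')
for d in vision.landmark_of('wrist','cover_lip')[:1]: print('lip w',d['conf'],c2w('wrist',d['position'],C).round(4))
```

```text
t 50.95 p [0.5168 0.3251 0.0564] r [ 3.141e+00  3.000e-03 -1.100e-02] F [-7.1  0.2  4.1] op -0.0003
lip w 0.58 [0.5314 0.3278 0.063 ]
```

Request:
servo_tool([
  [0,0,0,1.2,0,0,-1],
  [0,0,0,1.2,0,0,-1],
  [0,0,0,1.2,0,0,-1],
  [0,0,0,1.2,0,0,-1],
  [0,0,0,1.2,0,0,-1],
  [0,0,0,1.2,0,0,-1],
  [0,0,0,0.8,0,0,-1],
  [0,0,0,0,0,0,-1],
])

```text
clock: 51.95
eef_pos: [0.599, 0.3251, 0.0563]
tcp_rot: [3.142, 0.001, -0.002]
wrist_force: [-2.4, 0.7, -1.4]
opening: -0.0001
```

Request:
servo_tool([
  [0,0,0,0.4,0,0,-1],
  [0,0,0,0.4,0,0,-1],
  [0,0,0,0,0,0,-1],
])

```text
clock: 52.25
eef_pos: [0.6059, 0.3251, 0.0562]
tcp_rot: [3.141, 0.002, -0.004]
wrist_force: [-4.4, 1.1, 0.3]
opening: 0.0
```

Request:
servo_tool([
  [0,0,0,0.3,0,0,-1],
  [0,0,0,0,0,0,-1],
])

```text
clock: 52.45
eef_pos: [0.609, 0.3251, 0.0563]
tcp_rot: [3.141, 0.002, -0.004]
wrist_force: [-5.1, 0.4, -0.1]
opening: -0.0003
```

Request:
servo_tool([
  [0,0,0,0.3,0,0,-1],
  [0,0,0,0,0,0,-1],
])

```text
clock: 52.65
eef_pos: [0.612, 0.3251, 0.0563]
tcp_rot: [3.141, 0.002, -0.004]
wrist_force: [-4.6, -0.1, -0.5]
opening: -0.0003
```

Run:
```python
from h import *
st(); C=cal('wrist'); snap('wrist')
for d in vision.landmark_of('wrist','cover_lip')[:1]: print('lip w',d['conf'],c2w('wrist',d['position'],C).round(4))
```

```text
t 52.65 p [0.612  0.3251 0.0563] r [ 3.141e+00  2.000e-03 -4.000e-03] F [-4.6 -0.1 -0.5] op -0.0003
lip w 0.61 [0.6239 0.3263 0.0611]
```

Request:
servo_tool([
  [0,0,0,0.3,0,0,-1],
  [0,0,0,0,0,0,-1],
])

```text
clock: 52.95
eef_pos: [0.6152, 0.3251, 0.0563]
tcp_rot: [3.141, 0.002, -0.003]
wrist_force: [-4.8, 0.3, -1.1]
opening: -0.0002
```

Request:
servo_tool([
  [0,0,0,0.3,0,0,-1],
  [0,0,0,0,0,0,-1],
])

```text
clock: 53.15
eef_pos: [0.619, 0.325, 0.0563]
tcp_rot: [3.141, 0.002, -0.001]
wrist_force: [-3.9, 0.9, -1.1]
opening: -0.0002
```

Request:
servo_tool([
  [0,0,0,0.2,0,0,-1],
  [0,0,0,0,0,0,-1],
])

```text
clock: 53.35
eef_pos: [0.6196, 0.3251, 0.0564]
tcp_rot: [3.141, 0.002, -0.006]
wrist_force: [-6.6, -0.1, 0.2]
opening: -0.0002
```

Request:
servo_tool([
  [0,0,0,0.2,0,0,-1],
  [0,0,0,0,0,0,-1],
])

```text
clock: 53.55
eef_pos: [0.6196, 0.3251, 0.0563]
tcp_rot: [3.141, 0.002, -0.013]
wrist_force: [-12.3, 0.1, 3.5]
opening: 0.0004
```

Hard stop reached: the TCP holds at 0.6196 while the force rises to 12 N, about 146 mm after contact. Backing off and checking that everything holds.

Request:
servo_tool([
  [0,0,0,-0.5,0,0,-1],
  [0,0,0,-1.5,0,0,-1],
  [0,0,0,0,0,-4,-1],
  [0,0,0,0,0,-4,-1],
  [0,0,0,0,0,-4,-1],
  [0,0,0,-4,0,0,-1],
  [0,0,0,-4,0,0,-1],
  [0,0,0,-2,0,0,-1],
  [0,0,0,0,0,0,-1],
  [0,0,0,0,0,0,-1],
])

```text
clock: 54.55
eef_pos: [0.5055, 0.3249, 0.1781]
tcp_rot: [-3.14, -0.001, -0.008]
wrist_force: [-0.0, -0.0, -0.7]
opening: 0.0002
```

Run:
```python
from h import *
st(); C=cal('wrist'); im=snap('wrist'); cv2.imwrite('pics/w16.png',im)
for d in vision.landmark_of('wrist','cover_lip')[:1]: print('lip w',d['conf'],c2w('wrist',d['position'],C).round(4))
hsv=cv2.cvtColor(im,cv2.COLOR_BGR2HSV)
e=[pix('wrist',(x,.3251,.044),C) for x in(.50,.53,.545,.56,.575,.60)]; print(np.round(e))
for v in range(int(e[-1][1]),min(479,int(e[0][1])),4): print(v,[hsv[v,int(e[2][0])+k].tolist() for k in(-30,-6,0,6)])
for cam in('top','scene'):
    C=cal(cam); im=snap(cam)
    for n in('cover_lip','fluid_c','grease_c','caliper_1'): print(cam,n,[(round(d['conf'],2),c2w(cam,d['position'],C).round(3).tolist()) for d in vision.landmark_of(cam,n) if d['conf']>.4])
b=blobs(roi=((.3,-.5),(.8,.5)))
```

```text
t 54.55 p [0.5055 0.3249 0.1781] r [-3.14e+00 -1.00e-03 -8.00e-03] F [-0.  -0.  -0.7] op 0.0002
lip w 0.59 [0.6328 0.3271 0.0602]
[[322. 232.]
 [322. 195.]
 [322. 175.]
 [322. 155.]
 [322. 134.]
 [322.  98.]]
97 [[170, 7, 219], [175, 7, 225], [173, 5, 224], [174, 6, 227]]
101 [[0, 9, 219], [175, 7, 224], [5, 7, 226], [174, 6, 225]]
105 [[4, 9, 221], [165, 5, 223], [170, 7, 225], [8, 5, 224]]
109 [[0, 7, 218], [174, 6, 222], [8, 5, 223], [0, 3, 224]]
113 [[0, 6, 214], [0, 6, 221], [0, 5, 224], [0, 5, 224]]
117 [[176, 10, 214], [10, 7, 219], [0, 5, 223], [173, 5, 223]]
121 [[7, 11, 215], [0, 7, 221], [173, 5, 221], [174, 6, 222]]
125 [[175, 7, 212], [4, 8, 219], [176, 8, 221], [0, 6, 222]]
129 [[0, 8, 214], [171, 8, 218], [175, 7, 223], [174, 6, 221]]
133 [[0, 8, 211], [169, 9, 218], [174, 6, 219], [0, 5, 220]]
137 [[170, 7, 209], [173, 9, 219], [0, 7, 220], [171, 8, 220]]
141 [[0, 7, 210], [176, 9, 218], [10, 7, 214], [4, 8, 217]]
145 [[0, 9, 210], [0, 8, 213], [0, 6, 216], [4, 9, 218]]
149 [[168, 6, 209], [175, 7, 211], [5, 7, 216], [174, 6, 212]]
153 [[0, 9, 209], [176, 10, 212], [1
[... 1593 characters left out ...]
47, [0.75, 0.15, 0.031])]
scene fluid_c [(0.85, [0.757, -0.04, 0.052])]
scene grease_c [(0.71, [0.753, 0.156, 0.029])]
scene caliper_1 [(0.85, [0.547, -0.366, 0.01]), (0.79, [0.597, -0.213, 0.016]), (0.73, [0.62, -0.137, 0.01]), (0.68, [0.57, -0.289, 0.011])]
(array([0.7398, 0.1459]), np.float64(0.387), np.int32(855), np.float64(0.079), np.float64(48.5)) [249. 126.]
(array([ 0.7485, -0.0404]), np.float64(-0.078), np.int32(679), np.float64(0.073), np.float64(41.2)) [339. 124.]
(array([0.5417, 0.3583]), np.float64(-1.532), np.int32(207), np.float64(0.052), np.float64(19.6)) [139. 218.]
(array([ 0.4201, -0.3578]), np.float64(1.247), np.int32(231), np.float64(0.348), np.float64(2.1)) [494. 286.]
```

The cover is shut (lip at x≈0.634). Brass shows directly behind its edge, with its front face visible, so the catch is up. Bystanders and calipers are unmoved. Handing in.

Run:
```python
from h import *
print(order.hand_in()); st()
```

```text
the job is handed in; nothing more can be done
None
the job is handed in; nothing more can be done
```

The job is handed in at about 55 s of the 200 s allowed. All four calipers have a spacer pushed home, and the leftover spacer is in the box under the shut cover.

- **Spacers:** Calipers 1 and 4 took the thick ones, which went in with only 1–2 N of drag. Calipers 2 and 3 took thin ones. In each, the arm stopped against the caliper at about 6–8 N, and a close picture showed all four flanges seated with the handles in line.
- **Thin choice not felt with a thick one:** For calipers 2 and 3 I never tried a thick spacer for a jam. I chose thin because their gaps looked clearly narrower. The thin blades then met resistance at the lead-in and filled the gap in the pictures.
- **Box:** The leftover thin spacer lies flat in the well. I pushed the cover to its hard stop: the force rose to 12 N with no further movement, and the lip ended at x of about 0.634. The wrist image's colours show the brass catch standing clear behind the cover's edge. I did not pull on the cover to test the lock.
- **Other things:** The bottle and jar are where they were to within the cameras' accuracy, about 4 mm. The last top view listed only calipers 1–3, plus a false hit on the plate. The scene camera found all four in place.

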